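# Hang and lock a hook-on tray, then load it

### The job

Hook the blue tray's four claws into the slots of the two uprights and press it down until the yellow sprung catch snaps out over its rear bar, so that the tray is fully down and locked. Then stand the black objective case upright on the tray's floor and let go. Leave the petri dish, the vial and the slide mailer where they are.

Things in the scene. Friction and masses are not known exactly. Their poses are not given: they have to be found in the camera images.
- stand: Fixed stand: dark base plate 120 x 150 x 10 mm, two grey metal uprights 180 mm tall, 30 mm wide, centred at y = -50 and +50 mm. Origin on the bench, midway between the uprights, in the plane of their front faces. x to the rear (away from the side where the tray hangs), y left as seen from the front, z up. Between the uprights it is open above z = 141 mm.
- slots (a point): Midpoint of the two upper slots at their lower edge (stand x = 0, y = 0, z = 134 mm). Each upright (y = -50, +50 mm) has two slots 16 mm wide (y) in its 6 mm thick front wall (stand x = 0 to 6 mm): z = 84 to 118 mm and 134 to 168 mm above the bench.
- hung (a point): Where the tray's origin is when it hangs fully down and locked: stand x = 0, y = 0, z = 70 mm; the axes of tray and stand are then parallel (play about 3 mm in x, 4 mm in y). To enter the slots the tray's origin must be 13 to 25 mm above this point (best 21 mm: its rear bar then clears the catch); move it in stand +x till its rear face meets the uprights, then down.
- catch (a joint): Yellow sprung catch 24 mm wide in a black housing between the uprights. 0 = sprung out, up to 0.008 m = pushed to stand +x. Spring 5 N at 0, 7 N at 4.5 mm. Its top slopes: the tray's rear bar coming down pushes it back (some 5 to 15 N down on the green pad; the tray's weight is not enough). It reads 0 both before the tray comes and when it has snapped out over the bar.
- catch_nose (a point): Lower front edge of the catch's nose, in its middle: 119.5 mm above the bench and 4.5 mm in front of the uprights' front plane when sprung out. The underside is flat; the slope reaches up to 131 mm above the bench.
- tray: Loose blue tray, about 350 g, 115 mm deep (x), 150 mm wide (y), 96 mm tall, standing upright on the bench. Origin: middle of its rear lower edge. x to its rear (claw side), y left as seen from the front, z up. Floor 5 mm thick; rim 12 mm high, 3 mm thick at front and sides. Back panel and two steel strips up to z = 92 mm, rear face at x = 0. Centre of mass near x = -40 mm.
- claws (a point): Midpoint of the undersides of the two upper claws at the rear face (tray x = 0, y = 0, z = 64 mm). Four steel claws 8 mm thick at tray y = -50 and +50 mm: tongues from x = 0 to 16 mm, at z = 64 to 72 mm and z = 14 to 22 mm, each with a lip at x = 9 to 16 mm that hangs 12 mm below its tongue.
- rear_bar (a point): Middle of the round steel bar, 6 mm thick, along y on the tray's back (tray x = -3, z = 45 mm), over which the catch snaps.
- grip_rib (a point): Good grasping point on the tray's black rib (tray x = -42, y = 0, z = 75 mm). The rib is 10 mm thick (y), x = -56 to -9 mm, up to z = 92 mm; its front part, x = -56 to -27 mm, can be gripped from above.
- press_pad (a point): Centre of the top of the green pad on the tray, 26 x 36 mm (tray x = -13.5, y = 0, z = 96 mm): the place to press down. Pressing there, close to the uprights, keeps the claws from jamming.
- case: Black cylindrical objective case with grey lid, 37 mm in diameter, 62 mm tall, 80 g, standing upright; origin at the centre of its underside, z up. The lid does not open. On the tray there is room for it in front of the rib, for instance at x = -91, y = 0 mm of the tray frame (floor at z = 5 mm). Mind the covered microscope: its head hangs over the bench at world x > 0.58, y > -0.04, z > 0.28 m.
- petri: Red petri dish with lid, 58 mm in diameter, 14 mm high; bystander. Origin at the centre of its underside.
- vial: Small glass vial with blue cap, 26 mm in diameter, 55 mm tall; bystander. Origin at the centre of its underside.
- mailer: Teal slide mailer lying flat, 37 x 92 x 14 mm; bystander. Origin at the centre of its underside.

How it is judged:
On the way, in this order (a step that is already met when the one before it is completed fails the run):
1. the claws are in the slots: the tray's rear face is at the uprights (within 6 mm), level with its slots (x of tray in the frame of stand between -0.006 and 0.006 m and y of tray in the frame of stand between -0.007 and 0.007 m and z of tray in the frame of stand between 0.066 and 0.1 m and angle between tray's own z axis and vertical below 0.12 rad and angle between the x axis of tray and the x axis of stand, either way round below 0.12 rad), for 0.1 s.
2. the tray is pressed fully down and the catch has snapped out over its rear bar (x of tray in the frame of stand between -0.006 and 0.006 m and y of tray in the frame of stand between -0.007 and 0.007 m and z of tray in the frame of stand between 0.066 and 0.073 m and value of joint catch below 0.0015 m and angle between tray's own z axis and vertical below 0.08 rad and angle between the x axis of tray and the x axis of stand, either way round below 0.1 rad), for 0.2 s.
At the end, for the whole second after the job is handed in: The tray hangs by its claws, fully down (its origin 66 to 73 mm above the bench, within 6 mm in x and 7 mm in y of the stand's, tilted under 0.08 rad), the catch is out over its bar (under 1.5 mm), the case stands upright (0.12 rad) on the tray's floor inside the rim; all at rest (all of step 2 and x of case in the frame of tray between -0.112 and -0.01 m and y of case in the frame of tray between -0.07 and 0.07 m and z of case in the frame of tray between 0.002 and 0.009 m and angle between case's own z axis and vertical below 0.12 rad and linear speed of each of case, tray below 0.02 m/s); the robot touches nothing.
It fails at once if the petri dish is moved more than 25 mm (distance of petri from where it was at the start of the episode above 0.025 m).
It fails at once if the vial is moved more than 25 mm (distance of vial from where it was at the start of the episode above 0.025 m).
It fails at once if the slide mailer is moved more than 25 mm (distance of mailer from where it was at the start of the episode above 0.025 m).
It also fails if it takes over 64 s, if anything falls off the work surface, if the arm or the gripper's body presses on something with over 40 N, if the wrist force passes 120 N, or if a joint passes its speed limit or range.

### The arm

A 7-joint arm with a two-finger parallel gripper is mounted at the origin on a cart in front of the work surface, level with it; the furniture and walls round the work are solid. World frame = base frame: x ahead of the robot, y to its left, z up, the work surface at z = 0. Lengths are in m, angles in rad, forces in N, time in s.
With the tool pointing down it reaches from about 0.425 to 0.875 m from the base axis. Payload 4.7 kg.
Tool frame: the origin (TCP) lies at the very end of the fingers, on their centre line; the grasp point (between the pads) lies 19 mm behind it (grip_point_offset is the distance from the TCP to the grasp point, in m); x points along the fingers, z is the direction in which the jaws open and shut, and the axes are right-handed (so a half turn about x gives the same grasp; the last joint's range is limited). The gripper opens to 87 mm and grips with 3 to 60 N. Pads are 19 mm wide; open, the fingers measure 117 mm over their backs; the gripper's body (75 mm by 190 mm) begins 51 mm behind the grasp point.
Start: joints at [1.342, 0.321, -0.07, 1.45, 0.023, 1.371, -0.057], TCP at [0.156, -0.631, 0.223] pointing down, gripper open.
Joint ranges: [-2.86, 2.86], [-0.3, 2.09], [-1.38, 1.24], [0.06, 2.45], [-1.56, 4.7], [0.09, 2.05], [-2.69, 2.69]. Speed limits (rad/s): [2.57, 2.57, 3.14, 3.14, 3.14, 3.14, 3.14].

### API

Orientations are given as a rotation vector (axis times angle).
In Python, from bench import get_state, get_image, calibration, close_job, grip_point_offset gives the robot as it stands.
- The arm moves only by the tool play_rows, never from a script. Its argument "targets" is a list of rows, each an object with "claw": the closure, from 0 (fully open) to 1 (shut); "linear": the shift along the tool's x, y, z as a fraction of full scale, a list of three; "rotation": the turn, a rotation vector about the tool's x, y, z as a fraction of full scale, a list of three. In form: [{"claw": claw, "linear": [x, y, z], "rotation": [wx, wy, wz]}, ...]. A call has 1 to 10 rows; each row shifts and turns the pose as measured when the row begins, along the tool's axes as they then stand; what a row does not reach is not made up. Full scale, the value 1, is 2.5 cm for a shift and 90 degrees for a turn. A row lasts 1/12 s, in which the tool goes at most 41.7 mm and 7.16 degrees, less where a joint would pass 70% of its speed; a pose out of reach is approached as far as the arm can. A call with a number of a shift or a turn outside -1 to 1 is refused whole. A call with a gripper value outside its range is refused whole. The fingers move at their own pace and stop on an object; "newtons" is the grip in N (left out, the last holds). Time passes only in rows, so rows that do not move let the fingers close. It gives the time, the measured TCP pose, the force and the opening at its end, in the units of the state.
- get_state(): the state, without advancing time (a new reading comes with each control period).
- get_image(name): name is "scene" or "top" or "wrist"; returns the picture (400x640x3 uint8, blue, green, red); there is no depth.
- calibration(name): a dict with "fx", "fy", "cx", "cy" (pixels), "rvec" (rotation vector, rad) and "tvec" (3), from world to camera coordinates, as OpenCV has them; the wrist camera has in their place "hand_eye" (4x4, takes a point from camera to tool coordinates, whose origin is the TCP and whose axes are the tool frame's). Camera axes: x right, y down, z forward; pixel columns grow to the right and rows downward; lengths in m; the calibration is good to about 2 mm. The wrist camera is an equidistant fisheye: a pixel r from the principal point sees the ray r / f radians off the axis. A picture is of the moment at which its call begins: read the wrist's pose just before it. calibration takes no time and is no camera call.
- close_job(): hands the job in, once; it reports no verdict.
The state is a dict: "time": time; "joint_positions": joint angles; "qd": joint speeds; "joint_torque": joint torques, N m; "position": TCP position; "tool_rot": TCP orientation; "ft_force": force on the tool from outside, world axes, zero at the start; "torque": the same for the moment, N m; "grip_width": opening from 0.0 (shut) to 1.0 (fully open).
Only numpy, scipy, OpenCV 4.12 (cv2) and the standard library are available. Lean on these libraries where they do the work, as an engineer would, in place of code of your own. Each camera call takes 0.05 s, during which the arm holds its last target. There are 200 camera calls.

## Working session

There is one attempt and no reset: what is moved stays moved. The work goes in short steps, Python scripts to look and compute and a tool call to move; the robot and the scene stay as the last step left them, time stands still between calls to the robot, and variables do not carry over. Pictures are saved under pics/ and viewed, about 8 in all and at most 12, crops included, and the job is handed in when it is done.

Besides the shell and the picture viewer there is one more tool, called after ">>>" as name(argument=value, ...) on one line, values as JSON. play_rows: Moves the arm, as the interface text tells. Shift numbers are shares of 2.5 cm and turn numbers shares of 90 degrees, none past 1 either way. Its arguments: {"type":"object","properties":{"targets":{"type":"array"},"newtons":{"type":"number"}},"required":["targets"]}

```bash
mkdir -p pics; ls
python3 - <<'E'
from bench import *
import cv2,numpy as np
s=get_state(); print(s['time'],s['position'],s['tool_rot'],s['grip_width'],grip_point_offset if not callable(grip_point_offset) else grip_point_offset())
print(cv2.Rodrigues(np.array(s['tool_rot'],float))[0].round(3))
for n in('scene','top','wrist'):
    im=get_image(n); cv2.imwrite(f'pics/{n}0.png',im); print(n,calibration(n))
E
```

```text
pics
0.0 [ 0.15607405 -0.63042616  0.22145315] [ 1.02962844  1.31593339 -1.02783962] 0.9967018869560889 0.0187
[[-0.001  0.971  0.24 ]
 [ 0.002  0.24  -0.971]
 [-1.    -0.    -0.002]]
scene {'fx': 462.87967538750723, 'fy': 462.87967538750723, 'cx': 314.9654852870913, 'cy': 200.82081785003666, 'rvec': array([ 1.22246903, -2.39367551,  0.88113638]), 'tvec': array([0.27396338, 0.479059  , 0.86444372])}
top {'fx': 411.93651315187145, 'fy': 411.93651315187145, 'cx': 322.51327529148614, 'cy': 197.44164204401972, 'rvec': array([ 2.16345154, -2.16236336,  0.17435999]), 'tvec': array([-0.12065058,  0.5793605 ,  1.13614385])}
wrist {'fx': 309.70691628693146, 'fy': 309.70691628693146, 'cx': 315.8638384422977, 'cy': 201.51065442906793, 'hand_eye': array([[-5.44080645e-04, -2.59612552e-01,  9.65712704e-01,
        -1.62184652e-01],
       [ 2.37366025e-04, -9.65712853e-01, -2.59612458e-01,
         7.05131680e-02],
       [ 9.99999824e-01,  8.79772720e-05,  5.87048872e-04,
         5.12177530e-04],
       [ 0.00000000e+00,  0.00000000e+00,  0.00000000e+00,
         1.00000000e+00]])}
```

View pics/scene0.png

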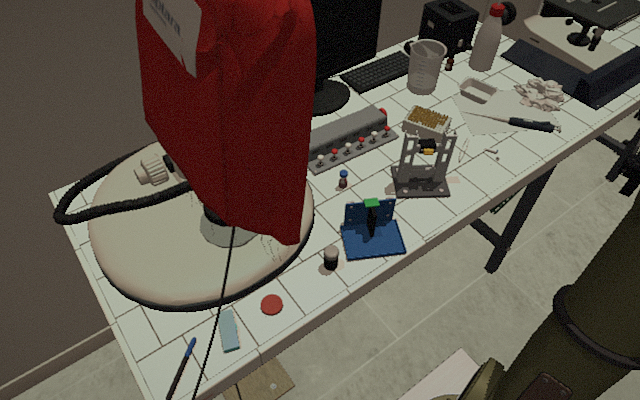

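View pics/top0.png

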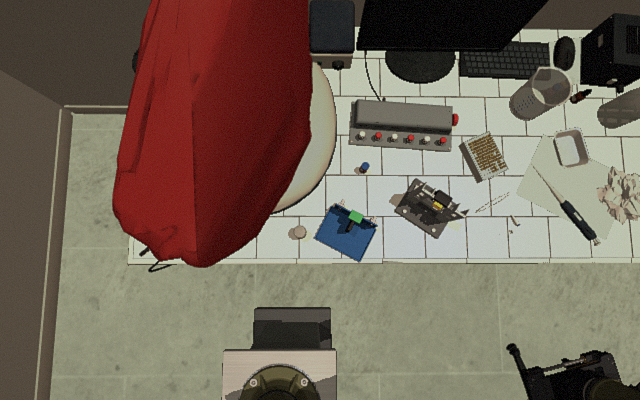

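The scene view shows the tray at (372,230), the stand at (425,165), the case at (331,258), the vial at (343,180), the petri dish at (272,304) and the mailer at (229,330). In the top view the tray is at (346,232), the stand at (428,208) and the case at (298,232).

```bash
python3 - <<'E'
import cv2,numpy as np
t=cv2.imread('pics/top0.png')[165:275,285:475]; s=cv2.imread('pics/scene0.png')[95:275,310:470]
t=cv2.convertScaleAbs(cv2.resize(t,None,fx=4.2,fy=4.2,interpolation=cv2.INTER_CUBIC),alpha=1.3,beta=15)
cv2.imwrite('pics/tc.png',t)
s=cv2.convertScaleAbs(cv2.resize(s,None,fx=3.3,fy=3.3,interpolation=cv2.INTER_CUBIC),alpha=1.3,beta=15)
cv2.imwrite('pics/sc.png',s)
E
cat > h.py <<'E'
import cv2,numpy as np
from bench import *
def cam(n):
    c=calibration(n);K=np.array([[c['fx'],0,c['cx']],[0,c['fy'],c['cy']],[0,0,1]]);return K,cv2.Rodrigues(c['rvec'])[0],np.array(c['tvec'])
def ray(n,p):
    K,R,t=cam(n);d=R.T@np.linalg.solve(K,[p[0],p[1],1]);return -R.T@t,d/np.linalg.norm(d)
def onz(n,p,z):
    o,d=ray(n,p);return o+d*(z-o[2])/d[2]
def proj(n,P):
    K,R,t=cam(n);return cv2.projectPoints(np.array(P,float).reshape(-1,3),R,t,K,None)[0][:,0]
def tri(p1,p2,n1='scene',n2='top'):
    (a,u),(b,v)=ray(n1,p1),ray(n2,p2);s=np.linalg.lstsq(np.c_[u,-v],b-a,rcond=None)[0]
    return (a+u*s[0]+b+v*s[1])/2,np.linalg.norm(a+u*s[0]-b-v*s[1])
def cent(im,lo,hi,box):
    x0,y0,x1,y1=box;h=cv2.cvtColor(im[y0:y1,x0:x1],cv2.COLOR_BGR2HSV);m=cv2.inRange(h,lo,hi)
    n,l,st,c=cv2.connectedComponentsWithStats(m);i=1+np.argmax(st[1:,4]);return c[i]+[x0,y0],st[i,4],(l==i).astype(np.uint8)
def wray(p):
    # wrist fisheye ray in world, from current state
    c=calibration('wrist');s=get_state();H=np.array(c['hand_eye']);R=cv2.Rodrigues(np.array(s['tool_rot'],float))[0]
    v=np.array([(p[0]-c['cx'])/c['fx'],(p[1]-c['cy'])/c['fy']]);r=np.linalg.norm(v)
    d=np.r_[v/r*np.sin(r),np.cos(r)] if r>0 else np.array([0,0,1.])
    return np.array(s['position'])+R@H[:3,3],R@H[:3,:3]@d
def wproj(P,s=None):
    c=calibration('wrist');s=s or get_state();H=np.array(c['hand_eye']);R=cv2.Rodrigues(np.array(s['tool_rot'],float))[0]
    Q=((np.array(P,float).reshape(-1,3)-s['position'])@R-H[:3,3])@H[:3,:3]
    th=np.arctan2(np.hypot(Q[:,0],Q[:,1]),Q[:,2]);ph=np.arctan2(Q[:,1],Q[:,0])
    return np.c_[c['cx']+c['fx']*th*np.cos(ph),c['cy']+c['fy']*th*np.sin(ph)]
E
python3 - <<'E'
from h import *
t=cv2.imread('pics/top0.png');s=cv2.imread('pics/scene0.png')
g=(50,100,60),(75,255,255);b=(100,120,40),(120,255,255)
ct=cent(t,*g,(300,180,400,280));cs=cent(s,*g,(330,180,420,270));print(ct[:2],cs[:2],onz('top',ct[0],.096),onz('scene',cs[0],.094))
bt=cent(t,*b,(300,180,400,280));print(bt[:2], cv2.minAreaRect(cv2.findNonZero(bt[2])))
E
```

```text
(array([355.40163934, 216.59836066]), np.int32(122)) (array([371.17948718, 202.41880342]), np.int32(117)) [ 0.51969519 -0.20805772  0.096     ] [ 0.51927573 -0.20944874  0.094     ]
(array([344.31678487, 234.33274232]), np.int32(1692)) ((44.70000076293945, 53.599998474121094), (50.98234558105469, 36.224300384521484), 26.56505012512207)
```

View pics/tc.png

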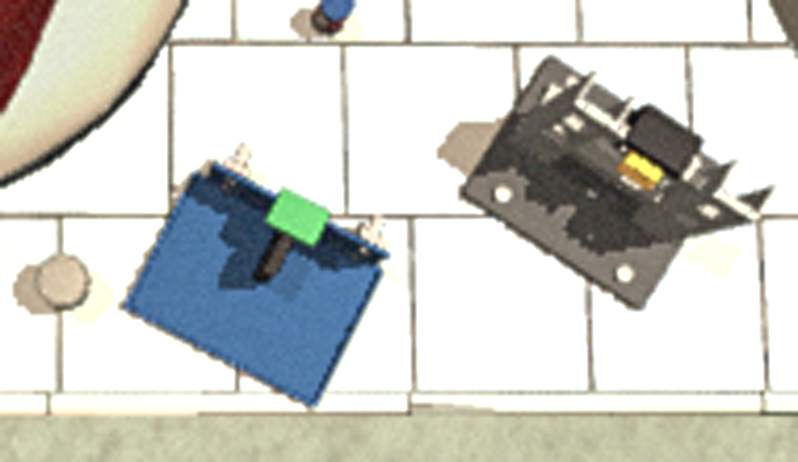

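View pics/sc.png

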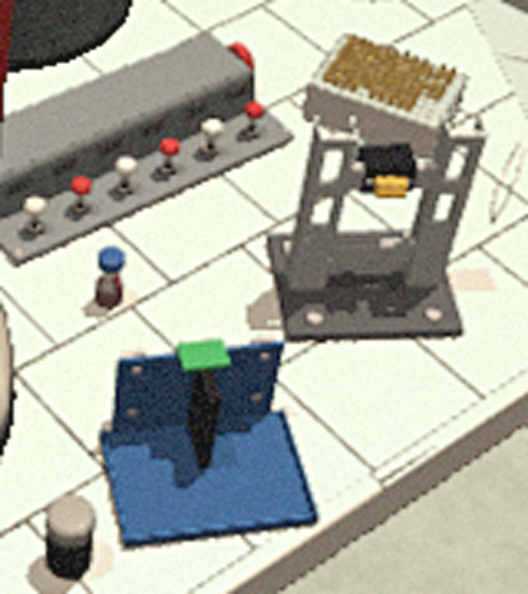

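The top crop shows the tray and the stand both turned about -30°. The base plate corners are at crop (550,57), (462,190) and (640,308), and the tray floor corners at (123,305) and (313,405). In the scene crop the slots show at (335,160), (325,207), (460,152) and (440,205).

Run:
```python
from h import *
T=lambda p:(np.array(p)+.5)/4.2-.5+[285,165]
S=lambda p:(np.array(p)+.5)/3.3-.5+[310,95]
d=lambda a,b:(np.degrees(np.arctan2(*(b-a)[1::-1])),np.linalg.norm((b-a)[:2]))
FL,FR=onz('top',T((123,305)),.008),onz('top',T((313,407)),.008)
sFL,sFR=onz('scene',S((126,543)),.006),onz('scene',S((314,521)),.006)
print('tray front',FL,FR,d(FL,FR),sFL,sFR,d(sFL,sFR))
PL,PR=onz('top',T((213,160)),.092),onz('top',T((388,255)),.092);print('panel',PL,PR,d(PL,PR))
PL,PR=onz('scene',S((119,358)),.092),onz('scene',S((281,345)),.092);print('panel s',PL,PR,d(PL,PR))
B=[onz('top',T(p),.01) for p in((550,57),(462,190),(640,308))];print('base',B,d(B[1],B[2]),d(B[0],B[1]))
Bs=[onz('scene',S(p),.01) for p in((267,237),(289,336),(462,332))];print('base s',Bs,d(Bs[1],Bs[2]),d(Bs[0],Bs[1]))
# yellow catch
t=cv2.imread('pics/top0.png');s=cv2.imread('pics/scene0.png')
y=(18,130,80),(35,255,255)
a=cent(t,*y,(400,180,470,240));b=cent(s,*y,(410,130,450,170));print('catch',a[:2],b[:2],onz('top',a[0],.127),onz('scene',b[0],.124))
for z,l,r in((.151,(337,161),(460,153)),(.101,(325,208),(440,205))):
    L,R=onz('scene',S(l),z),onz('scene',S(r),z);print('slots',L,R,d(L,R))
# bystanders
for n,c in(('case top',(62,283)),):print(n,onz('top',T(c),.062))
k=cent(s,(0,0,0),(180,255,60),(318,240,345,275));print(k[:2],onz('scene',S((68,565)),.0))
g=cent(t,(0,0,0),(180,255,255),(290,220,300,230))
print('vial',onz('top',T((336,10)),.05),'petri',onz('scene',(272,304),.01),'mailer',onz('scene',(229,330),.01))
```

```text
tray front [ 0.467448   -0.09610098  0.008     ] [ 0.39766943 -0.22661573  0.008     ] (np.float64(-118.13079799267096), np.float64(0.14799712392562084)) [ 0.46497916 -0.0987128   0.006     ] [ 0.39718639 -0.22613837  0.006     ] (np.float64(-118.0138042800509), np.float64(0.14433688434079361))
panel [ 0.55799981 -0.1540358   0.092     ] [ 0.49632083 -0.26699521  0.092     ] (np.float64(-118.63577004300099), np.float64(0.1287016925922871))
panel s [ 0.55558691 -0.1580819   0.092     ] [ 0.49398568 -0.26530362  0.092     ] (np.float64(-119.8783129629433), np.float64(0.12365761914369389))
base [array([ 0.64193672, -0.39759845,  0.01      ]), array([ 0.54734133, -0.33272963,  0.01      ]), array([ 0.46521553, -0.45478905,  0.01      ])] (np.float64(-123.93403120525741), np.float64(0.14711611621087325)) (np.float64(145.5596022880251), np.float64(0.11470069924097893))
base s [array([ 0.640027  , -0.39641561,  0.01      ]), array([ 0.54323303, -0.33378155,  0.01      ]), array([ 0.4621459 , -0.45360122,  0.01      ])] (np.float64(-124.087904265561), np.float64(0.1446785209009328)) (np.float64(147.09364494989174), np.float64(0.1152913670353257))
catch (array([437.61904762, 204.5       ]), np.int32(42)) (array([427.93548387, 151.08064516]), np.int32(62)) [ 0.54941573 -0.42429671  0.127     ] [ 0.54920721 -0.42724815  0.124     ]
slots [ 0.57682307 -0.38924373  0.151     ] [ 0.52673867 -0.47450778  0.151     ] (np.float64(-120.430124075946), np.float64(0.098885827068925))
slots [ 0.57675992 -0.38693137  0.101     ] [ 0.52466999 -0.46504776  0.101     ] (np.float64(-123.69633089774187), np.float64(0.09389105477947393))
case top [ 0.47978923 -0.05560887  0.062     ]
(array([330.25490196, 263.24836601]), np.int32(153)) [ 0.47793789 -0.05439247  0.        ]
vial [ 0.66666273 -0.24117169  0.05      ] petri [0.4696051  0.11919202 0.01      ] mailer [0.47170422 0.2295601  0.01      ]
```

>>> play_rows(targets=[{"claw": 0, "linear": [0, 0.4, -0.6], "rotation": [0.079, 0, 0]}, {"claw": 0, "linear": [0, 0.4, -0.8], "rotation": [0.079, 0, 0]}, {"claw": 0, "linear": [0, 0.4, -0.9], "rotation": [0.079, 0, 0]}, {"claw": 0, "linear": [0, 0.3, -1], "rotation": [0.079, 0, 0]}, {"claw": 0, "linear": [0, 0.2, -1], "rotation": [0.079, 0, 0]}, {"claw": 0, "linear": [0, 0.1, -1], "rotation": [0.079, 0, 0]}, {"claw": 0, "linear": [0, 0.1, -1], "rotation": [0, 0, 0]}, {"claw": 0, "linear": [0, 0.1, -1], "rotation": [0, 0, 0]}, {"claw": 0, "linear": [0, 0.1, -1], "rotation": [0, 0, 0]}, {"claw": 0, "linear": [0, 0.1, -1], "rotation": [0, 0, 0]}])

```text
time: 0.98
position: [0.2682, -0.4124, 0.2163]
tool_rot: [1.582, 0.925, -1.586]
ft_force: [1.0, -0.3, -0.2]
grip_width: 1.001
```

```bash
cat >> h.py <<'E'
def togo(P,yaw):
    # remaining shift (in 25 mm units) along tool axes, and turn (90 deg units), to TCP P with tool x down, tool z at yaw deg
    s=get_state();R=cv2.Rodrigues(np.array(s['tool_rot'],float))[0];a=np.radians(yaw)
    z=np.array([np.cos(a),np.sin(a),0]);x=np.array([0,0,-1.]);G=np.c_[x,np.cross(z,x),z]
    print('t',round(s['time'],2),'pos',np.round(s['position'],4),'yaw',round(np.degrees(np.arctan2(R[1,2],R[0,2])),2),'w',round(s['grip_width'],3),'F',np.round(s['ft_force'],1))
    print('shift',np.round(R.T@(np.array(P)-s['position'])/.025,2),'turn',np.round(cv2.Rodrigues(R.T@G)[0].ravel()/(np.pi/2),4))
E
python3 -c "
from h import *
togo([.4944,-.1952,.2],-118.4)"
```

```text
t 0.98 pos [ 0.2682 -0.4124  0.2163] yaw -119.86 w 1.001 F [ 1.  -0.3 -0.2]
shift [  0.65   3.53 -12.04] turn [-0.0162 -0.0014  0.0054]
```

>>> play_rows(targets=[{"claw": 0, "linear": [0.05, 0.3, -1], "rotation": [-0.016, 0, 0.005]}, {"claw": 0, "linear": [0.05, 0.3, -1], "rotation": [0, 0, 0]}, {"claw": 0, "linear": [0.05, 0.3, -1], "rotation": [0, 0, 0]}, {"claw": 0, "linear": [0.05, 0.3, -1], "rotation": [0, 0, 0]}, {"claw": 0, "linear": [0.05, 0.3, -1], "rotation": [0, 0, 0]}, {"claw": 0, "linear": [0.05, 0.3, -1], "rotation": [0, 0, 0]}, {"claw": 0, "linear": [0.05, 0.3, -1], "rotation": [0, 0, 0]}, {"claw": 0, "linear": [0.05, 0.3, -1], "rotation": [0, 0, 0]}, {"claw": 0, "linear": [0.05, 0.3, -1], "rotation": [0, 0, 0]}, {"claw": 0, "linear": [0.05, 0.3, -1], "rotation": [0, 0, 0]}])

```text
time: 1.82
position: [0.4585, -0.2168, 0.2026]
tool_rot: [1.565, 0.934, -1.566]
ft_force: [-0.6, -0.4, 0.2]
grip_width: 0.998
```

>>> play_rows(targets=[{"claw": 0, "linear": [0.05, 0.3, -0.9], "rotation": [0, 0, 0]}, {"claw": 0, "linear": [0.05, 0.2, -0.6], "rotation": [0, 0, 0]}, {"claw": 0, "linear": [0, 0, -0.1], "rotation": [0, 0, 0]}, {"claw": 0, "linear": [0, 0, 0], "rotation": [0, 0, 0]}])

```text
time: 2.15
position: [0.4927, -0.1792, 0.199]
tool_rot: [1.56, 0.944, -1.558]
ft_force: [-0.0, -1.7, -0.5]
grip_width: 0.998
```

```bash
python3 -c "
from h import *
togo([.4944,-.1952,.2],-118.4)
im=get_image('wrist');cv2.imwrite('pics/w1.png',im)
print('pad',wproj([.5195,-.2088,.096]),'catch',wproj([.5493,-.4255,.127]))
g=(50,100,60),(75,255,255);c=cent(im,*g,(100,0,600,400));print(c[:2],cv2.minAreaRect(cv2.findNonZero(c[2])))
o,d=wray(c[0]);print(o+d*(.096-o[2])/d[2])
"
```

```text
t 2.15 pos [ 0.4927 -0.1792  0.199 ] yaw -117.86 w 0.998 F [-0.  -1.7 -0.5]
shift [-0.04  0.36  0.53] turn [ 0.006  -0.0023  0.0021]
pad [[330.81524996 158.62681678]] catch [[529.33626165  31.22976298]]
(array([332.2940678 , 157.85508475]), np.int32(1180)) ((232.5, 158.0), (28.0, 41.0), 90.0)
[ 0.5195059  -0.21023759  0.096     ]
```

View pics/w1.png

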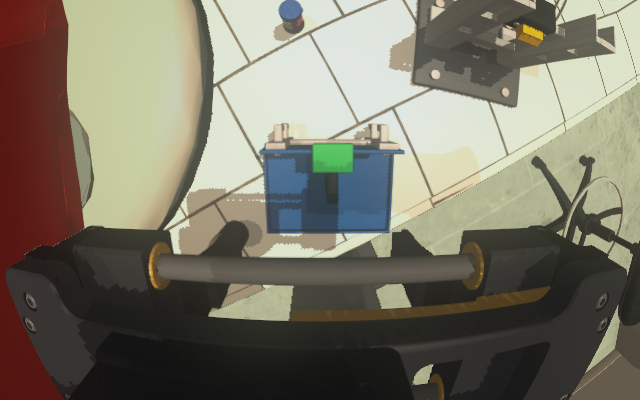

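The wrist view shows the tray square to the gripper, with the green pad at (332,158) within 1.5 mm of my estimate. The stand is at upper right, with its catch at (530,35).

>>> play_rows(targets=[{"claw": 0, "linear": [0, 0.38, 0.57], "rotation": [0.004, 0, 0]}, {"claw": 0, "linear": [0.5, 0, 0], "rotation": [0, 0, 0]}, {"claw": 0, "linear": [0.9, 0, 0], "rotation": [0, 0, 0]}, {"claw": 0, "linear": [0.9, 0, 0], "rotation": [0, 0, 0]}, {"claw": 0, "linear": [0.9, 0, 0], "rotation": [0, 0, 0]}, {"claw": 0, "linear": [0, 0, 0], "rotation": [0, 0, 0]}])

```text
time: 2.7
position: [0.4891, -0.2082, 0.1147]
tool_rot: [1.572, 0.924, -1.575]
ft_force: [-0.5, 0.9, -0.9]
grip_width: 0.999
```

```bash
python3 -c "
from h import *
togo([.4944,-.1961,.056],-118.1)
im=get_image('wrist')
g=(50,100,60),(75,255,255);c=cent(im,*g,(100,0,600,400));print(c[:2],cv2.minAreaRect(cv2.findNonZero(c[2])))
o,d=wray(c[0]);print(o+d*(.096-o[2])/d[2])
"
```

```text
t 2.7 pos [ 0.4891 -0.2082  0.1147] yaw -119.16 w 0.999 F [-0.5  0.9 -0.9]
shift [ 2.35 -0.05 -0.53] turn [-0.0118  0.0009  0.0004]
(array([293.70477746, 191.9918334 ]), np.int32(2449)) ((193.5, 192.0), (42.0, 59.0), 90.0)
[ 0.52056539 -0.21115687  0.096     ]
```

>>> play_rows(targets=[{"claw": 0, "linear": [0, -0.02, -0.5], "rotation": [-0.01, 0, 0]}, {"claw": 0, "linear": [0, 0, 0], "rotation": [0, 0, 0]}, {"claw": 0, "linear": [0.8, 0, 0], "rotation": [0, 0, 0]}, {"claw": 0, "linear": [0, 0, 0], "rotation": [0, 0, 0]}])

```text
time: 3.08
position: [0.4981, -0.1991, 0.1006]
tool_rot: [1.564, 0.925, -1.559]
ft_force: [-1.6, -0.4, -1.2]
grip_width: 0.997
```

```bash
python3 -c "
from h import *
togo([.495,-.197,.056],-118.1)
im=get_image('wrist');togo([.495,-.197,.056],-118.1)
g=(50,100,60),(75,255,255);c=cent(im,*g,(100,0,600,400));print(c[:2],cv2.minAreaRect(cv2.findNonZero(c[2])))
o,d=wray(c[0]);print(o+d*(.096-o[2])/d[2])
"
```

```text
t 3.08 pos [ 0.4981 -0.1991  0.1006] yaw -118.37 w 0.997 F [-1.6 -0.4 -1.2]
shift [ 1.78 -0.16 -0.02] turn [-0.003   0.0009 -0.0051]
t 3.13 pos [ 0.5    -0.1998  0.103 ] yaw -118.37 w 1.0 F [ 0.2 -0.7  1.2]
shift [ 1.88 -0.25 -0.01] turn [-0.003   0.0008 -0.0078]
(array([313.7393617, 202.8964539]), np.int32(2820)) ((213.49998474121094, 202.99998474121094), (62.99999237060547, 43.99999237060547), 0.0)
[ 0.52196708 -0.21097935  0.096     ]
```

>>> play_rows(targets=[{"claw": 0, "linear": [0.9, -0.1, 0], "rotation": [0, 0, 0]}, {"claw": 0, "linear": [0.8, 0, 0], "rotation": [0, 0, 0]}, {"claw": 0, "linear": [0, 0, 0], "rotation": [0, 0, 0]}, {"claw": 0, "linear": [0, 0, 0], "rotation": [0, 0, 0]}])

```text
time: 3.47
position: [0.5041, -0.2007, 0.0678]
tool_rot: [1.568, 0.91, -1.546]
ft_force: [0.3, -0.3, 0.4]
grip_width: 1.001
```

```bash
python3 -c "
from h import *
for i in range(3):
  togo([.4955,-.1972,.056],-118.1)
  im=get_image('wrist')
g=(50,100,60),(75,255,255);c=cent(im,*g,(100,0,600,400));print(c[:2],cv2.minAreaRect(cv2.findNonZero(c[2])))
o,d=wray(c[0]);print(o+d*(.096-o[2])/d[2])
cv2.imwrite('pics/w2.png',im)
"
```

```text
t 3.47 pos [ 0.5041 -0.2007  0.0678] yaw -118.3 w 1.001 F [ 0.3 -0.3  0.4]
shift [ 0.46 -0.38  0.04] turn [-0.0023  0.0006 -0.0162]
t 3.52 pos [ 0.5042 -0.2007  0.068 ] yaw -118.32 w 0.998 F [-0.1 -0.3 -0. ]
shift [ 0.47 -0.38  0.04] turn [-0.0024  0.0006 -0.0163]
t 3.57 pos [ 0.5043 -0.2008  0.0681] yaw -118.32 w 0.996 F [-0.1 -0.1  0.2]
shift [ 0.47 -0.39  0.04] turn [-0.0025  0.0007 -0.0166]
(array([316.40334378, 231.72100313]), np.int32(3828)) ((216.5, 231.5), (51.0, 77.0), 90.0)
[ 0.52108673 -0.21081723  0.096     ]
```

View pics/w2.png

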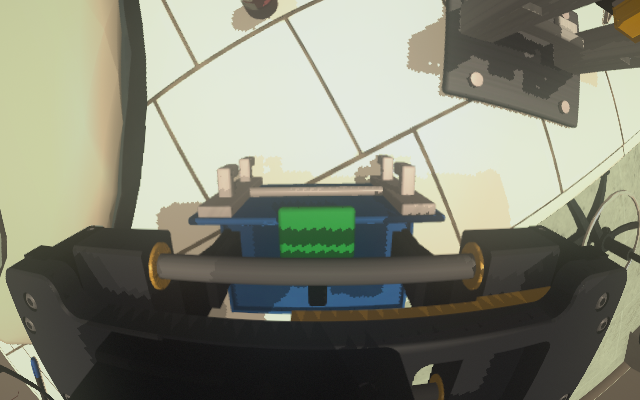

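The wrist view shows the rib at (317,295), centred between the fingers, with the pad at (316,232). I still have a small pitch and y drift to correct.

>>> play_rows(targets=[{"claw": 0, "linear": [0.4, -0.38, 0.03], "rotation": [-0.002, 0, -0.016]}, {"claw": 0, "linear": [0, 0, 0], "rotation": [0, 0, 0]}, {"claw": 0, "linear": [0, 0, 0], "rotation": [0, 0, 0]}])

```text
time: 3.87
position: [0.4967, -0.1977, 0.0598]
tool_rot: [1.561, 0.932, -1.56]
ft_force: [-0.5, 0.8, 0.3]
grip_width: 1.001
```

```bash
python3 -c "
from h import *
togo([.4959,-.1974,.056],-118.1)"
```

```text
t 3.87 pos [ 0.4967 -0.1977  0.0598] yaw -118.14 w 1.001 F [-0.5  0.8  0.3]
shift [ 0.15 -0.03  0.01] turn [-0.0005  0.0008 -0.002 ]
```

>>> play_rows(targets=[{"claw": 0, "linear": [0.16, -0.03, 0], "rotation": [0, 0, -0.002]}, {"claw": 1, "linear": [0, 0, 0], "rotation": [0, 0, 0]}, {"claw": 1, "linear": [0, 0, 0], "rotation": [0, 0, 0]}, {"claw": 1, "linear": [0, 0, 0], "rotation": [0, 0, 0]}, {"claw": 1, "linear": [0, 0, 0], "rotation": [0, 0, 0]}, {"claw": 1, "linear": [0, 0, 0], "rotation": [0, 0, 0]}, {"claw": 1, "linear": [0, 0, 0], "rotation": [0, 0, 0]}, {"claw": 1, "linear": [0, 0, 0], "rotation": [0, 0, 0]}, {"claw": 1, "linear": [0, 0, 0], "rotation": [0, 0, 0]}, {"claw": 1, "linear": [0, 0, 0], "rotation": [0, 0, 0]}], newtons=50)

```text
time: 4.7
position: [0.4961, -0.1974, 0.0558]
tool_rot: [1.56, 0.935, -1.562]
ft_force: [0.7, 0.5, -0.2]
grip_width: 0.397
```

```bash
python3 -c "
from h import *
togo([.4959,-.1974,.056],-118.1)"
```

```text
t 4.7 pos [ 0.4961 -0.1974  0.0558] yaw -118.15 w 0.397 F [ 0.7  0.5 -0.2]
shift [-0.01 -0.01  0.  ] turn [-0.0005  0.0008  0.0001]
```

>>> play_rows(targets=[{"claw": 1, "linear": [0, 0, 0], "rotation": [0, 0, 0]}, {"claw": 1, "linear": [0, 0, 0], "rotation": [0, 0, 0]}, {"claw": 1, "linear": [0, 0, 0], "rotation": [0, 0, 0]}, {"claw": 1, "linear": [0, 0, 0], "rotation": [0, 0, 0]}, {"claw": 1, "linear": [0, 0, 0], "rotation": [0, 0, 0]}, {"claw": 1, "linear": [0, 0, 0], "rotation": [0, 0, 0]}, {"claw": 1, "linear": [0, 0, 0], "rotation": [0, 0, 0]}, {"claw": 1, "linear": [0, 0, 0], "rotation": [0, 0, 0]}])

```text
time: 5.37
position: [0.4962, -0.1974, 0.0559]
tool_rot: [1.561, 0.934, -1.562]
ft_force: [-0.5, 0.5, 0.1]
grip_width: 0.109
```

```bash
python3 -c "
from h import *
togo([.4959,-.1974,.056],-118.1)
im=get_image('wrist')
g=(50,100,60),(75,255,255);c=cent(im,*g,(100,0,600,400));print(c[:2],cv2.minAreaRect(cv2.findNonZero(c[2])))
o,d=wray(c[0]);print(o+d*(.096-o[2])/d[2])
"
```

```text
t 5.37 pos [ 0.4962 -0.1974  0.0559] yaw -118.17 w 0.109 F [-0.5  0.5  0.1]
shift [-0.   -0.01  0.01] turn [-0.0008  0.0006 -0.    ]
(array([315.7389106 , 223.10043668]), np.int32(4351)) ((216.0, 225.0), (58.0, 86.0), 90.0)
[ 0.52140486 -0.2113499   0.096     ]
```

>>> play_rows(targets=[{"claw": 1, "linear": [-0.5, 0, 0], "rotation": [0, 0, 0]}, {"claw": 1, "linear": [-0.8, 0, 0], "rotation": [0, 0, 0]}, {"claw": 1, "linear": [-0.8, 0, 0], "rotation": [0, 0, 0]}, {"claw": 1, "linear": [-0.8, 0, 0], "rotation": [0, 0, 0]}, {"claw": 1, "linear": [-0.8, -0.5, 0], "rotation": [0, 0, 0]}, {"claw": 1, "linear": [-0.5, -0.5, 0.5], "rotation": [0, 0, 0]}, {"claw": 1, "linear": [0, 0, 0], "rotation": [0, 0, 0]}])

```text
time: 6.0
position: [0.4639, -0.1943, 0.1651]
tool_rot: [1.556, 0.947, -1.567]
ft_force: [-0.8, -0.9, -2.5]
grip_width: 0.113
```

```bash
python3 -c "
from h import *
togo([.468,-.3695,.17],-124)"
```

```text
t 6.0 pos [ 0.4639 -0.1943  0.1651] yaw -117.98 w 0.113 F [-0.8 -0.9 -2.5]
shift [-0.23  3.43  6.11] turn [0.0668 0.001  0.0069]
```

>>> play_rows(targets=[{"claw": 1, "linear": [0, 0.2, 0.6], "rotation": [0.03, 0, 0.006]}, {"claw": 1, "linear": [-0.1, 0.3, 0.9], "rotation": [0.03, 0, 0]}, {"claw": 1, "linear": [-0.1, 0.4, 0.9], "rotation": [0, 0, 0]}, {"claw": 1, "linear": [0, 0.4, 0.9], "rotation": [0, 0, 0]}, {"claw": 1, "linear": [0, 0.4, 0.9], "rotation": [0, 0, 0]}, {"claw": 1, "linear": [0, 0.4, 0.8], "rotation": [0, 0, 0]}, {"claw": 1, "linear": [0, 0.2, 0.4], "rotation": [0, 0, 0]}, {"claw": 1, "linear": [0, 0, 0], "rotation": [0, 0, 0]}, {"claw": 1, "linear": [0, 0, 0], "rotation": [0, 0, 0]}])

```text
time: 6.75
position: [0.4332, -0.353, 0.169]
tool_rot: [1.634, 0.864, -1.644]
ft_force: [-0.1, 0.6, -2.9]
grip_width: 0.112
```

```bash
python3 -c "
from h import *
togo([.468,-.3695,.17],-124)"
```

```text
t 6.75 pos [ 0.4332 -0.353   0.169 ] yaw -124.55 w 0.112 F [-0.1  0.6 -2.9]
shift [-0.05  1.52 -0.25] turn [-0.0062  0.002   0.0031]
```

>>> play_rows(targets=[{"claw": 1, "linear": [-0.05, 0.6, -0.25], "rotation": [-0.006, 0, 0.003]}, {"claw": 1, "linear": [0, 0.2, 0], "rotation": [0, 0, 0]}, {"claw": 1, "linear": [0, 0, 0], "rotation": [0, 0, 0]}, {"claw": 1, "linear": [0, 0, 0], "rotation": [0, 0, 0]}])

```text
time: 7.08
position: [0.4535, -0.3553, 0.1686]
tool_rot: [1.628, 0.874, -1.635]
ft_force: [-0.0, 0.4, -2.3]
grip_width: 0.111
```

```bash
python3 -c "
from h import *
togo([.468,-.3695,.17],-124)
im=get_image('wrist');cv2.imwrite('pics/w3.png',im);cv2.imwrite('pics/s3.png',get_image('scene'))
cv2.imwrite('pics/w3c.png',cv2.convertScaleAbs(cv2.resize(im[0:260,160:480],None,fx=2.3,fy=2.3,interpolation=cv2.INTER_CUBIC),alpha=1.3,beta=20))
import json;s=get_state();json.dump({k:list(map(float,s[k])) for k in('position','tool_rot')},open('w3.json','w'))
y=(18,130,80),(35,255,255);c=cent(im,*y,(200,0,450,230));print(c[:2])
o,d=wray(c[0]);print(o+d*(.128-o[2])/d[2])
"
```

```text
t 7.08 pos [ 0.4535 -0.3553  0.1686] yaw -123.89 w 0.111 F [-0.   0.4 -2.3]
shift [-0.06  0.8   0.15] turn [0.0012 0.0006 0.0036]
(array([323.44073648,  52.92635213]), np.int32(869))
[ 0.54586959 -0.42448079  0.128     ]
```

View pics/w3c.png

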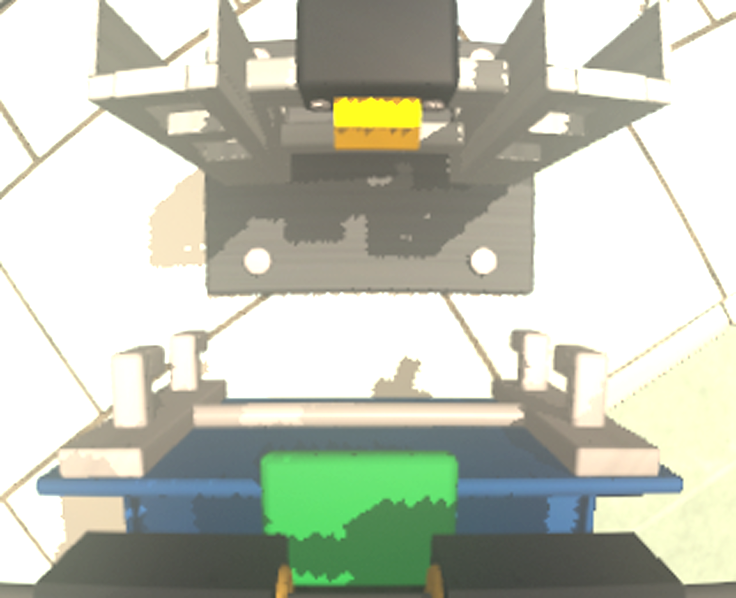

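The close wrist view shows the stand and tray nearly square and centred. The upright top front corners are at crop (90,102), (217,97), (545,97) and (670,102), the base front corners at (207,293) and (533,293), the catch at (376,122) and the claws at (130,390) and (588,390).

Run:
```python
from h import *
import json
import h
S=json.load(open('w3.json'));h.get_state=lambda:S
W=lambda p:(np.array(p)+.5)/2.3-.5+[160,0]
def wz(p,z):
    o,d=wray(W(p));return (o+d*(z-o[2])/d[2])
def show(n,a,b):
    v=b-a;print(n,'mid',((a+b)/2).round(4),'yaw',round(np.degrees(np.arctan2(v[1],v[0]))+90,2),'len',round(np.linalg.norm(v),4))
show('top out',wz((90,102),.18),wz((670,102),.18))
show('top in',wz((217,97),.18),wz((545,97),.18))
show('base',wz((207,293),.01),wz((533,293),.01))
show('holes',wz((257,261),.01),wz((483,261),.01))
show('catch slope top edge',wz((333,127),.131),wz((420,127),.131))
show('catch nose',wz((335,149),.1215),wz((419,149),.1215))
zt=S['position'][2]-.0559
show('tray panel top',wz((38,490),zt+.092),wz((683,490),zt+.092))
show('pad rear',wz((263,453),zt+.096),wz((457,453),zt+.096))
show('tongue tips top',wz((131,350),zt+.072),wz((586,350),zt+.072))
R=cv2.Rodrigues(np.array(S['tool_rot']))[0];print('tcp',np.round(S['position'],4))
```

```text
top out mid [ 0.544  -0.4235  0.18  ] yaw -33.23 len 0.1279
top in mid [ 0.5425 -0.422   0.18  ] yaw -33.22 len 0.0696
base mid [ 0.5032 -0.3965  0.01  ] yaw -33.76 len 0.1478
holes mid [ 0.5148 -0.404   0.01  ] yaw -33.73 len 0.1011
catch slope top edge mid [ 0.5444 -0.4234  0.131 ] yaw -33.42 len 0.024
catch nose mid [ 0.5402 -0.4211  0.1215] yaw -33.44 len 0.0243
tray panel top mid [ 0.4792 -0.3741  0.2047] yaw -33.95 len 0.1282
pad rear mid [ 0.4864 -0.3786  0.2087] yaw -33.93 len 0.0344
tongue tips top mid [ 0.5002 -0.3876  0.1847] yaw -33.92 len 0.0964
tcp [ 0.4531 -0.3555  0.1686]
```

```bash
python3 -c "
from h import *
togo([.4822,-.3829,.147],-123.4)"
```

```text
t 7.18 pos [ 0.4531 -0.3555  0.1686] yaw -123.91 w 0.109 F [-0.4  0.2 -3.3]
shift [0.86 1.58 0.26] turn [-0.0057  0.0009  0.0036]
```

>>> play_rows(targets=[{"claw": 1, "linear": [0.4, 0.4, 0.26], "rotation": [-0.005, 0, 0.003]}, {"claw": 1, "linear": [0.4, 0.5, 0], "rotation": [0, 0, 0]}, {"claw": 1, "linear": [0, 0.4, 0], "rotation": [0, 0, 0]}, {"claw": 1, "linear": [0, 0, 0], "rotation": [0, 0, 0]}, {"claw": 1, "linear": [0, 0, 0], "rotation": [0, 0, 0]}])

```text
time: 7.6
position: [0.4766, -0.3805, 0.1471]
tool_rot: [1.621, 0.874, -1.626]
ft_force: [-0.5, -0.5, -2.1]
grip_width: 0.11
```

```bash
python3 -c "
from h import *
togo([.4822,-.3829,.147],-123.4)
im=get_image('wrist');cv2.imwrite('pics/w4.png',im)
cv2.imwrite('pics/w4c.png',cv2.convertScaleAbs(cv2.resize(im[0:240,160:480],None,fx=2.4,fy=2.4,interpolation=cv2.INTER_CUBIC),alpha=1.3,beta=20))
import json;s=get_state();json.dump({k:list(map(float,s[k])) for k in('position','tool_rot')},open('w4.json','w'))
y=(18,130,80),(35,255,255);c=cent(im,*y,(200,0,450,230));print(c[:2])
o,d=wray(c[0]);print(o+d*(.128-o[2])/d[2])
"
```

```text
t 7.6 pos [ 0.4766 -0.3805  0.1471] yaw -123.36 w 0.11 F [-0.5 -0.5 -2.1]
shift [ 0.    0.24 -0.04] turn [0.0004 0.002  0.0004]
(array([311.68523949, 100.4340176 ]), np.int32(1023))
[ 0.54661601 -0.42465275  0.128     ]
```

View pics/w4c.png

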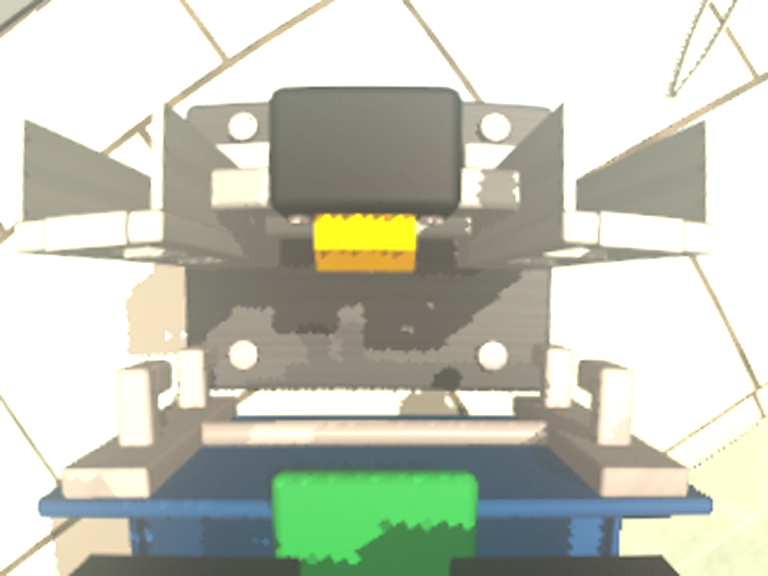

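The view shows the tray still about 2 mm right of the stand: catch centre at crop column 365 against 375 for pad and claws. The yaw looks square. I'll compute the exact offsets.

```bash
cat > m.py <<'E'
from h import *
import h,json,sys
def rel(js,sc,off,pts):
    S=json.load(open(js));h.get_state=lambda:S
    R=cv2.Rodrigues(np.array(S['tool_rot']))[0]
    for n,a,b,z in pts:
        P=[]
        for p in(a,b):
            o,d=wray((np.array(p)+.5)/sc-.5+off);P.append(R.T@(o+d*(z-o[2])/d[2]-S['position'])*1000)
        v=P[1]-P[0];print(n,'tool y,z mm',((P[0]+P[1])/2)[1:].round(1),'skew deg',round(np.degrees(np.arctan2(v[1],v[2])),2),'len',round(np.linalg.norm(v),1))
E
python3 - <<'E'
from m import *
zt=.1471-.0559
rel('w4.json',2.4,[160,0],[('top out',(18,250),(712,250),.18),('top in',(160,246),(566,246),.18),('base',(186,389),(550,389),.01),
('slope top',(315,252),(415,252),.131),('nose',(316,271),(415,271),.1215),('panel',(40,513),(712,513),zt+.092),('tips',(139,369),(611,369),zt+.072),('pad',(274,478),(477,478),zt+.096)])
E
```

```text
top out tool y,z mm [81.  -1.4] skew deg -0.14 len 128.2
top in tool y,z mm [79.6 -1.6] skew deg -0.17 len 71.4
base tool y,z mm [31.4 -2.1] skew deg -0.07 len 150.5
slope top tool y,z mm [80.  -1.8] skew deg -0.13 len 23.7
nose tool y,z mm [75.7 -1.7] skew deg -0.12 len 24.7
panel tool y,z mm [31.4  0.9] skew deg -0.07 len 128.5
tips tool y,z mm [56.   0.7] skew deg -0.01 len 96.2
pad tool y,z mm [39.2  0.6] skew deg -0.05 len 34.7
```

>>> play_rows(targets=[{"claw": 1, "linear": [0, 0.3, -0.1], "rotation": [0, 0, 0]}, {"claw": 1, "linear": [0, 0.3, 0], "rotation": [0, 0, 0]}, {"claw": 1, "linear": [0, 0, 0], "rotation": [0, 0, 0]}, {"claw": 1, "linear": [0, 0, 0], "rotation": [0, 0, 0]}])

```text
time: 7.98
position: [0.4917, -0.3875, 0.1484]
tool_rot: [1.621, 0.872, -1.626]
ft_force: [0.6, 0.4, -2.8]
grip_width: 0.113
```

```bash
python3 -c "
from h import *
import json;s0=json.load(open('w4.json'));R=cv2.Rodrigues(np.array(s0['tool_rot']))[0]
im=get_image('wrist');cv2.imwrite('pics/w5.png',im)
s=get_state();json.dump({k:list(map(float,s[k])) for k in('position','tool_rot')},open('w5.json','w'))
print('moved mm',(R.T@(np.array(s['position'])-s0['position'])*1000).round(1))
P=np.array(s0['position'])+R@[0,.0388,-.0024];P[2]=.147;print(P)
togo(P,-123.4)
y=(18,130,80),(35,255,255);c=cent(im,*y,(200,0,450,230));print(c[:2])
g=(50,100,60),(75,255,255);c=cent(im,*g,(200,150,450,300));print(c[:2])
"
```

```text
moved mm [-1.2 16.4 -2.5]
[ 0.51036393 -0.40003497  0.147     ]
t 8.03 pos [ 0.4918 -0.3876  0.1484] yaw -123.37 w 0.108 F [-0.9 -0.3 -2.4]
shift [0.06 0.89 0.01] turn [ 0.0003  0.0024 -0.001 ]
(array([315.93186583, 128.73165618]), np.int32(954))
(array([315.57955056, 222.62898876]), np.int32(4450))
```

>>> play_rows(targets=[{"claw": 1, "linear": [0.05, 0.25, 0], "rotation": [0, 0.002, -0.001]}, {"claw": 1, "linear": [0, 0.2, 0], "rotation": [0, 0, 0]}, {"claw": 1, "linear": [0, 0.1, 0], "rotation": [0, 0, 0]}, {"claw": 1, "linear": [0, 0, 0], "rotation": [0, 0, 0]}, {"claw": 1, "linear": [0, 0, 0], "rotation": [0, 0, 0]}])

```text
time: 8.45
position: [0.5043, -0.3961, 0.1474]
tool_rot: [1.624, 0.874, -1.624]
ft_force: [-1.2, -0.1, -2.6]
grip_width: 0.111
```

```bash
python3 -c "
from h import *
togo([ 0.51036393, -0.40003497 , 0.147 ],-123.4)
im=get_image('wrist')
y=(18,130,80),(35,255,255);c=cent(im,*y,(200,0,450,230));print(c[:2])
g=(50,100,60),(75,255,255);c=cent(im,*g,(200,150,450,300));print(c[:2])
"
```

```text
t 8.45 pos [ 0.5043 -0.3961  0.1474] yaw -123.38 w 0.111 F [-1.2 -0.1 -2.6]
shift [ 0.01  0.29 -0.  ] turn [ 0.0002  0.0003 -0.    ]
(array([315.60342857, 154.89714286]), np.int32(875))
(array([315.56786517, 222.62539326]), np.int32(4450))
```

>>> play_rows(targets=[{"claw": 1, "linear": [0, 0.2, 0], "rotation": [0, 0, 0]}, {"claw": 1, "linear": [0, 0.1, 0], "rotation": [0, 0, 0]}, {"claw": 1, "linear": [0, 0, 0], "rotation": [0, 0, 0]}, {"claw": 1, "linear": [0, 0, 0], "rotation": [0, 0, 0]}])

```text
time: 8.83
position: [0.5108, -0.4005, 0.1473]
tool_rot: [1.623, 0.875, -1.625]
ft_force: [-0.9, -0.4, -2.6]
grip_width: 0.111
```

```bash
python3 -c "
from h import *
togo([ 0.51036393, -0.40003497 , 0.147 ],-123.4)
im=get_image('wrist');cv2.imwrite('pics/w6.png',im)
cv2.imwrite('pics/w6c.png',cv2.convertScaleAbs(cv2.resize(im[60:260,160:480],None,fx=2.4,fy=2.4,interpolation=cv2.INTER_CUBIC),alpha=1.3,beta=20))
"
```

```text
t 8.83 pos [ 0.5108 -0.4005  0.1473] yaw -123.39 w 0.111 F [-0.9 -0.4 -2.6]
shift [ 0.01 -0.02 -0.01] turn [0.0001 0.0005 0.0004]
```

View pics/w6c.png

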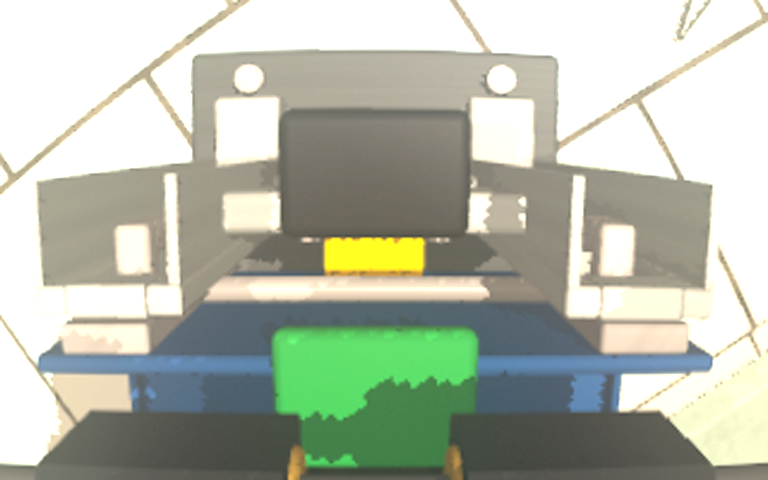

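The view shows both upper claws through the slots, at crop (133,248) and (616,248). The strips at (110,336) and (645,336) are almost touching the uprights. I'll push gently until they meet.

>>> play_rows(targets=[{"claw": 1, "linear": [0, 0.06, 0], "rotation": [0, 0, 0]}, {"claw": 1, "linear": [0, 0.06, 0], "rotation": [0, 0, 0]}, {"claw": 1, "linear": [0, 0, 0], "rotation": [0, 0, 0]}])

```text
time: 9.13
position: [0.5106, -0.4004, 0.1468]
tool_rot: [1.622, 0.881, -1.631]
ft_force: [-0.3, -0.2, -3.2]
grip_width: 0.111
```

>>> play_rows(targets=[{"claw": 1, "linear": [0, 0.06, 0], "rotation": [0, 0, 0]}, {"claw": 1, "linear": [0, 0, 0], "rotation": [0, 0, 0]}])

```text
time: 9.3
position: [0.5106, -0.4004, 0.1464]
tool_rot: [1.622, 0.884, -1.634]
ft_force: [-1.5, 0.2, -1.8]
grip_width: 0.111
```

>>> play_rows(targets=[{"claw": 1, "linear": [0.2, 0.02, 0], "rotation": [0, 0, 0]}, {"claw": 1, "linear": [0.1, 0.02, 0], "rotation": [0, 0, 0]}, {"claw": 1, "linear": [0, 0, 0], "rotation": [0, 0, 0]}])

```text
time: 9.55
position: [0.5102, -0.4005, 0.1402]
tool_rot: [1.621, 0.886, -1.636]
ft_force: [-3.0, 0.6, -0.1]
grip_width: 0.11
```

```bash
python3 -c "
from h import *
togo([ 0.5106, -0.4004 , 0.126 ],-123.4)
"
```

```text
t 9.55 pos [ 0.5102 -0.4005  0.1402] yaw -123.48 w 0.11 F [-3.   0.6 -0.1]
shift [ 0.57  0.02 -0.01] turn [-0.0009  0.001   0.009 ]
```

>>> play_rows(targets=[{"claw": 1, "linear": [0.15, 0, 0], "rotation": [0, 0, 0.006]}, {"claw": 1, "linear": [0.1, 0, 0], "rotation": [0, 0, 0]}, {"claw": 1, "linear": [0, 0, 0], "rotation": [0, 0, 0]}])

```text
time: 9.8
position: [0.5101, -0.4005, 0.1374]
tool_rot: [1.622, 0.875, -1.629]
ft_force: [-3.7, 3.1, -2.4]
grip_width: 0.112
```

```bash
python3 -c "
from h import *
togo([ 0.5106, -0.4004 , 0.126 ],-123.4)
"
```

```text
t 9.8 pos [ 0.5101 -0.4005  0.1374] yaw -123.46 w 0.112 F [-3.7  3.1 -2.4]
shift [ 0.46  0.02 -0.01] turn [-0.0007  0.0017  0.0019]
```

>>> play_rows(targets=[{"claw": 1, "linear": [0.15, 0, 0], "rotation": [0, 0, 0]}, {"claw": 1, "linear": [0.15, 0, 0], "rotation": [0, 0, 0]}, {"claw": 1, "linear": [0.1, 0, 0], "rotation": [0, 0, 0]}, {"claw": 1, "linear": [0, 0, 0], "rotation": [0, 0, 0]}])

```text
time: 10.13
position: [0.5086, -0.3995, 0.1295]
tool_rot: [1.62, 0.877, -1.63]
ft_force: [-1.7, 2.1, -2.4]
grip_width: 0.113
```

```bash
python3 -c "
from h import *
togo([ 0.5106, -0.4004 , 0.126 ],-123.4)
"
```

```text
t 10.13 pos [ 0.5086 -0.3995  0.1295] yaw -123.43 w 0.113 F [-1.7  2.1 -2.4]
shift [ 0.14  0.09 -0.02] turn [-0.0003  0.0023  0.0031]
```

>>> play_rows(targets=[{"claw": 1, "linear": [0.1, 0.03, 0], "rotation": [0, 0, 0]}, {"claw": 1, "linear": [0.1, 0.03, 0], "rotation": [0, 0, 0]}, {"claw": 1, "linear": [0, 0, 0], "rotation": [0, 0, 0]}])

```text
time: 10.38
position: [0.5109, -0.4009, 0.1261]
tool_rot: [1.621, 0.874, -1.628]
ft_force: [-2.5, 1.3, -3.4]
grip_width: 0.113
```

```bash
python3 -c "
from h import *
togo([ 0.5106, -0.4004 , 0.126 ],-123.4)
im=get_image('wrist');cv2.imwrite('pics/w7.png',im);cv2.imwrite('pics/s7.png',get_image('scene'))
cv2.imwrite('pics/w7c.png',cv2.convertScaleAbs(cv2.resize(im[60:260,160:480],None,fx=2.4,fy=2.4,interpolation=cv2.INTER_CUBIC),alpha=1.3,beta=20))
"
```

```text
t 10.38 pos [ 0.5109 -0.4009  0.1261] yaw -123.41 w 0.113 F [-2.5  1.3 -3.4]
shift [ 0.01 -0.02 -0.01] turn [-0.0001  0.0024  0.0008]
```

View pics/w7c.png

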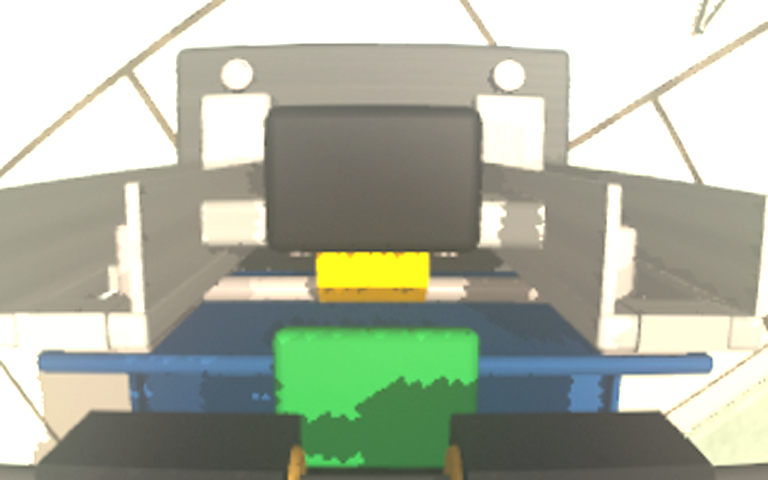

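The view shows the yellow catch (372,280) now lying in front of and over the bar, so it has snapped. I'll release, lift, and press the pad to make sure.

>>> play_rows(targets=[{"claw": 0.5, "linear": [0, 0, 0], "rotation": [0, 0, 0]}, {"claw": 0.5, "linear": [0, 0, 0], "rotation": [0, 0, 0]}, {"claw": 0.5, "linear": [0, 0, 0], "rotation": [0, 0, 0]}, {"claw": 0.5, "linear": [0, 0, 0], "rotation": [0, 0, 0]}, {"claw": 0.5, "linear": [0, 0, 0], "rotation": [0, 0, 0]}, {"claw": 0.5, "linear": [-0.3, 0, 0], "rotation": [0, 0, 0]}, {"claw": 1, "linear": [-0.7, 0, 0], "rotation": [0, 0, 0]}, {"claw": 1, "linear": [-0.9, 0, 0], "rotation": [0, 0, 0]}, {"claw": 1, "linear": [-0.5, 0, 0], "rotation": [0, 0, 0]}, {"claw": 1, "linear": [0, 0, 0], "rotation": [0, 0, 0]}], newtons=20)

```text
time: 11.32
position: [0.514, -0.4034, 0.1899]
tool_rot: [1.621, 0.865, -1.622]
ft_force: [-0.4, -0.0, 0.9]
grip_width: 0.276
```

```bash
python3 -c "
from h import *
togo([ .5106+.0285*.835, -.4004-.0285*.55 , 0.170 ],-123.4)
"
```

```text
t 11.32 pos [ 0.514  -0.4034  0.1899] yaw -123.37 w 0.276 F [-0.4 -0.   0.9]
shift [ 0.8   0.95 -0.03] turn [ 0.0003  0.0029 -0.005 ]
```

>>> play_rows(targets=[{"claw": 1, "linear": [0, 0.5, 0], "rotation": [0, 0.002, -0.005]}, {"claw": 1, "linear": [0, 0.4, 0], "rotation": [0, 0, 0]}, {"claw": 1, "linear": [0.3, 0, 0], "rotation": [0, 0, 0]}, {"claw": 1, "linear": [0.3, 0, 0], "rotation": [0, 0, 0]}, {"claw": 1, "linear": [0, 0, 0], "rotation": [0, 0, 0]}, {"claw": 1, "linear": [0, 0, 0], "rotation": [0, 0, 0]}])

```text
time: 11.82
position: [0.5331, -0.4173, 0.1737]
tool_rot: [1.623, 0.87, -1.624]
ft_force: [0.3, 0.8, 0.1]
grip_width: 0.007
```

>>> play_rows(targets=[{"claw": 1, "linear": [0.15, 0, 0], "rotation": [0, 0, 0]}, {"claw": 1, "linear": [0.1, 0, 0], "rotation": [0, 0, 0]}, {"claw": 1, "linear": [0, 0, 0], "rotation": [0, 0, 0]}])

```text
time: 12.07
position: [0.5321, -0.4167, 0.1662]
tool_rot: [1.622, 0.871, -1.625]
ft_force: [-0.1, -0.1, -0.1]
grip_width: 0.004
```

```bash
python3 -c "
from h import *
togo([ .5106+.0285*.835, -.4004-.0285*.55 , 0.166 ],-123.4)
"
```

```text
t 12.07 pos [ 0.5321 -0.4167  0.1662] yaw -123.42 w 0.004 F [-0.1 -0.1 -0.1]
shift [ 0.01  0.06 -0.07] turn [-0.0002  0.0019 -0.0015]
```

>>> play_rows(targets=[{"claw": 1, "linear": [0.08, 0, -0.05], "rotation": [0, 0, 0]}, {"claw": 1, "linear": [0.08, 0, 0], "rotation": [0, 0, 0]}])

```text
time: 12.23
position: [0.5324, -0.4171, 0.166]
tool_rot: [1.621, 0.866, -1.625]
ft_force: [-2.2, 2.9, 8.6]
grip_width: 0.008
```

>>> play_rows(targets=[{"claw": 1, "linear": [0.12, 0, 0], "rotation": [0, 0, 0]}, {"claw": 1, "linear": [0.12, 0, 0], "rotation": [0, 0, 0]}])

```text
time: 12.4
position: [0.5331, -0.4175, 0.166]
tool_rot: [1.621, 0.861, -1.623]
ft_force: [-3.4, 1.9, 10.9]
grip_width: 0.005
```

>>> play_rows(targets=[{"claw": 1, "linear": [0.25, 0, 0], "rotation": [0, 0, 0.004]}, {"claw": 1, "linear": [0.3, 0, 0], "rotation": [0, 0, 0]}])

```text
time: 12.57
position: [0.5347, -0.4185, 0.166]
tool_rot: [1.622, 0.845, -1.615]
ft_force: [-9.7, 8.3, 33.8]
grip_width: 0.009
```

>>> play_rows(targets=[{"claw": 1, "linear": [-0.5, 0, 0], "rotation": [0, 0, 0]}, {"claw": 0.3, "linear": [-0.8, 0, 0], "rotation": [0, 0, 0]}, {"claw": 0.3, "linear": [-0.8, 0, 0], "rotation": [0, 0, 0]}, {"claw": 0.3, "linear": [0, 0, 0], "rotation": [0, 0, 0]}])

```text
time: 12.9
position: [0.5338, -0.417, 0.2253]
tool_rot: [1.621, 0.84, -1.613]
ft_force: [0.7, -0.8, 2.6]
grip_width: 0.152
```

```bash
python3 -c "
from h import *
togo([ .479, -.055 , 0.16 ],-76)
im=get_image('wrist');cv2.imwrite('pics/w8.png',im)
import json;s=get_state();json.dump({k:list(map(float,s[k])) for k in('position','tool_rot')},open('w8.json','w'))
cv2.imwrite('pics/w8c.png',cv2.convertScaleAbs(cv2.resize(im[100:300,160:480],None,fx=2.4,fy=2.4,interpolation=cv2.INTER_CUBIC),alpha=1.3,beta=20))
"
```

```text
t 12.9 pos [ 0.5338 -0.417   0.2253] yaw -123.53 w 0.152 F [ 0.7 -0.8  2.6]
shift [  2.21  -9.89 -10.88] turn [-0.528   0.0139 -0.0148]
```

View pics/w8c.png

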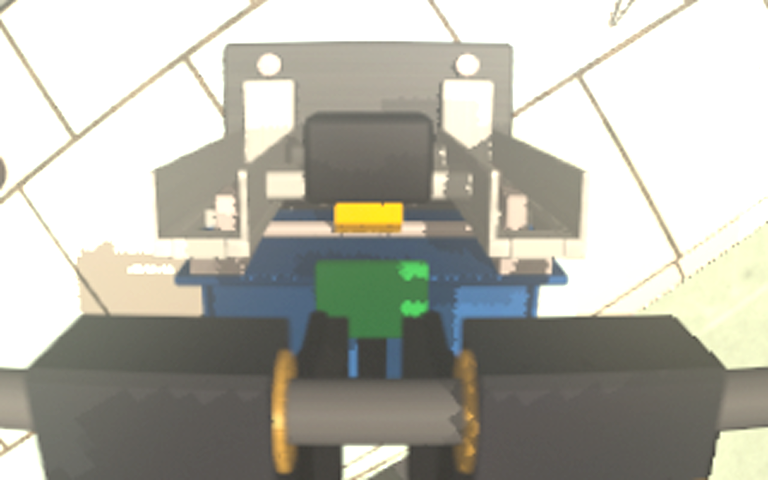

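The view shows the catch (368,216) out over the rear bar, and the pad stayed at z = 0.166 under 34 N, so the tray is locked. Next is the case, keeping this yaw.

>>> play_rows(targets=[{"claw": 0.2, "linear": [0, -0.5, -0.5], "rotation": [0, 0.01, -0.012]}, {"claw": 0.2, "linear": [0, -0.9, -1], "rotation": [0, 0, 0]}, {"claw": 0.2, "linear": [0, -0.9, -1], "rotation": [0, 0, 0]}, {"claw": 0.2, "linear": [0, -0.9, -1], "rotation": [0, 0, 0]}, {"claw": 0.2, "linear": [0, -0.9, -1], "rotation": [0, 0, 0]}, {"claw": 0.2, "linear": [0, -0.9, -1], "rotation": [0, 0, 0]}, {"claw": 0.2, "linear": [0, -0.9, -1], "rotation": [0, 0, 0]}, {"claw": 0.2, "linear": [0, -0.7, -0.8], "rotation": [0, 0, 0]}, {"claw": 0.2, "linear": [0, 0, 0], "rotation": [0, 0, 0]}])

```text
time: 13.7
position: [0.4846, -0.1537, 0.2093]
tool_rot: [1.632, 0.897, -1.638]
ft_force: [0.4, 0.8, -0.3]
grip_width: 0.783
```

```bash
python3 -c "
from h import *
print(get_state()['joint_positions'])
togo([ .479, -.055 , 0.16 ],-123.4)
"
```

```text
[ 0.71840245  0.06588532 -0.46896301  1.78460717  0.01463847  1.31730732
 -1.91340431]
t 13.7 pos [ 0.4846 -0.1537  0.2093] yaw -123.74 w 0.783 F [ 0.4  0.8 -0.3]
shift [ 2.05 -2.33 -3.14] turn [-0.0038 -0.0054  0.0147]
```

>>> play_rows(targets=[{"claw": 0.2, "linear": [0.1, -0.7, -0.8], "rotation": [0, -0.005, 0.014]}, {"claw": 0.2, "linear": [0.1, -0.6, -0.8], "rotation": [0, 0, 0]}, {"claw": 0.2, "linear": [0, -0.6, -0.5], "rotation": [0, 0, 0]}, {"claw": 0.2, "linear": [0, 0, 0], "rotation": [0, 0, 0]}, {"claw": 0.2, "linear": [0, 0, 0], "rotation": [0, 0, 0]}])

```text
time: 14.12
position: [0.4668, -0.0753, 0.1981]
tool_rot: [1.619, 0.885, -1.637]
ft_force: [0.1, -0.3, -0.1]
grip_width: 0.799
```

Run:
```python
from h import *
togo([ .479, -.055 , 0.16 ],-123.4)
im=get_image('wrist');cv2.imwrite('pics/w9.png',im)
print(wproj([[.479,-.055,.062],[.479,-.055,0]]))
hsv=cv2.cvtColor(im,cv2.COLOR_BGR2HSV)
u,v=wproj([.479,-.055,.062])[0].astype(int)
for y in range(v-50,v+51,10):print(y,' '.join('%3d/%3d'%(hsv[y,x,1],hsv[y,x,2]) for x in range(u-60,u+61,10)))
```

```text
t 14.12 pos [ 0.4668 -0.0753  0.1981] yaw -123.49 w 0.799 F [ 0.1 -0.3 -0.1]
shift [ 1.52 -0.02 -0.95] turn [-0.001   0.0021  0.009 ]
[[291.07182093 191.52171628]
 [294.92358132 178.85368719]]
141  35/103  18/232  18/233  16/233  15/232  17/229  14/233  13/233  14/233  16/233  11/234  13/233  10/234
151  34/ 82  20/232  18/233  61/133  35/210  16/233  15/233  14/233  36/228  35/229  33/230  32/231  31/231
161  24/229  19/232  34/196  19/233  19/233  46/166  18/233  15/233  38/228  37/228  35/229  34/230  34/230
171  30/219  19/232  19/232  19/232  19/232  31/206  47/125  36/ 91  40/227  38/228  37/228  36/228  35/228
181  21/232  20/232  20/232  19/232  47/191  58/189  57/174  56/177  44/227  40/227  38/227  37/227  38/228
191  43/194  21/232  20/232  20/232  45/192  60/188  57/169  57/169  56/142  53/183  47/219  42/227  42/227
201  62/173  56/177  62/177  59/178  54/180  52/118  49/105  47/104  56/137  59/139  58/140  44/226  20/232
211  63/171  62/172  62/173  63/173  62/173  57/178  40/198  61/172  62/173  62/172  62/172  21/232  25/227
221  63/171  64/171  62/172  62/172  63/171  29/222  21/231  62/172  64/171  66/112  64/172  30/231  31/231
231  63/169  48/ 64  55/115  62/170  61/171  40/198  24/231  63/170  65/170  62/139  65/166  59/208  42/ 84
241  60/107  46/ 61  49/ 63  62/169  65/170  63/169  63/169  63/169  66/167  66/166  44/ 82  41/ 80  41/ 80
```

>>> play_rows(targets=[{"claw": 0.2, "linear": [0, 0, -0.9], "rotation": [0, 0.002, 0.009]}, {"claw": 0.2, "linear": [0.8, 0, 0], "rotation": [0, 0, 0]}, {"claw": 0.2, "linear": [0.8, 0, 0], "rotation": [0, 0, 0]}, {"claw": 0.2, "linear": [0.8, 0, 0], "rotation": [0, 0, 0]}, {"claw": 0.2, "linear": [0.6, 0, 0], "rotation": [0, 0, 0]}, {"claw": 0.2, "linear": [0, 0, 0], "rotation": [0, 0, 0]}, {"claw": 0.2, "linear": [0, 0, 0], "rotation": [0, 0, 0]}])

```text
time: 14.75
position: [0.4788, -0.0627, 0.1179]
tool_rot: [1.633, 0.869, -1.637]
ft_force: [-0.5, 0.2, -0.1]
grip_width: 0.8
```

Run:
```python
from h import *
togo([ .480, -.0565 , 0.1 ],-123.4)
im=get_image('wrist');cv2.imwrite('pics/w10.png',im)
import json;s=get_state();json.dump({k:list(map(float,s[k])) for k in('position','tool_rot')},open('w10.json','w'))
u,v=wproj([.480,-.0565,.062])[0].astype(int);print(u,v)
cv2.imwrite('pics/w10c.png',cv2.resize(im[100:340,200:440],None,fx=2.4,fy=2.4,interpolation=cv2.INTER_CUBIC))
hsv=cv2.cvtColor(im,cv2.COLOR_BGR2HSV)
for y in range(v-50,v+61,10):print(y,' '.join('%3d/%3d'%(hsv[y,x,1],hsv[y,x,2]) for x in range(u-70,u+71,10)))
```

```text
t 14.75 pos [ 0.4788 -0.0627  0.1179] yaw -124.2 w 0.8 F [-0.5  0.2 -0.1]
shift [ 0.72 -0.1  -0.23] turn [-0.0089  0.0001  0.0027]
306 220
170  29/218  27/218  33/178  27/216  26/220  55/152  51/213  49/213  48/214  46/214  44/214  42/214  43/216  42/217  41/217
180  28/217  77/139  27/219  28/219  28/219  54/213  53/213  51/213  50/213  48/213  45/213  44/213  43/215  44/216  43/215
190  44/174  28/218  28/218  29/218  28/219  55/213  35/ 73  38/ 73  38/ 73  50/192  49/213  45/213  44/213  43/214  44/214
200  29/218  28/217  28/218  28/218  28/218  57/125  56/131  59/146  57/139  46/ 84  57/125  49/213  56/127  46/203  47/213
210  62/156  60/156  63/157  43/174  63/158  49/ 89  60/141  59/142  58/136  55/102  58/124  58/124  59/125  49/201  50/213
220  63/154  64/155  64/156  60/156  62/156  53/ 92  56/110  59/130  54/100  52/ 99  60/123  60/124  60/124  52/190  53/213
230  63/154  61/126  64/155  63/155  64/155  63/145  54/ 89  54/ 90  54/ 90  53/ 86  62/153  62/153  63/154  29/218  30/218
240  51/ 55  49/ 57  63/150  63/154  63/154  63/153  32/217  56/113  62/128  65/154  67/114  63/153  62/152  32/218  35/198
250  49/ 52  43/ 53  62/139  64/152  62/152  62/152  32/216  32/216  64/152  64/151  63/153  64/152  63/153  42/215  43/173
260  42/ 73  45/ 73  45/ 73  42/ 73  42/ 73  43/ 72  45/ 73  42/ 73  46/ 72  43/ 72  45/ 73  45/ 73  42/ 73  38/ 73  41/ 74
270  44/ 92  42/ 92  42/ 92  44/ 93  44/ 93  44/ 93  44/ 93  44/ 93  44/ 93  44/ 93  44/ 93  44/ 93  41/ 93  44/ 93  41/ 93
280  42/ 84  42/ 85  43/ 88  43/ 89  42/ 90  42/ 92  42/ 92  44/ 92  44/ 92  42/ 91  42/ 90  42/ 90  43/ 89  43/ 88  42/ 86
```

View pics/w10c.png

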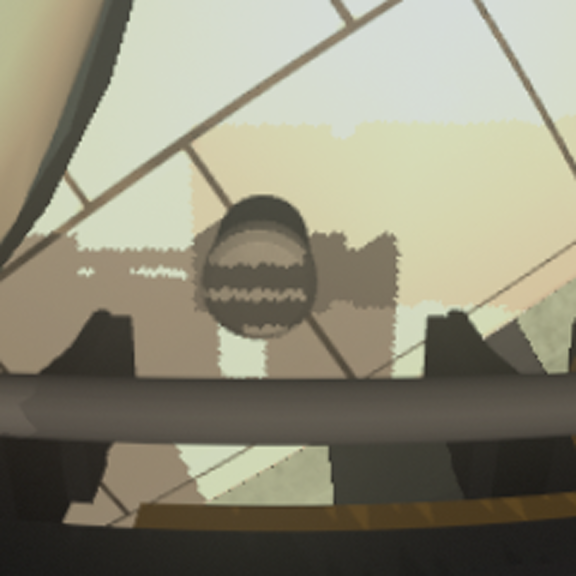

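The view shows the case lid as an ellipse centred near crop (260,282), about 6 mm left of the fingers' midline (134 and 428).

Run:
```python
from h import *
o,d=wray((308.2,217.4));P=o+d*(.062-o[2])/d[2];print(P)
P[2]=.026;togo(P,-123.4)
```

```text
[ 0.48149393 -0.05873345  0.062     ]
t 14.8 pos [ 0.4786 -0.0629  0.1179] yaw -124.21 w 0.797 F [-0.5  0.5  0.4]
shift [ 3.68  0.02 -0.2 ] turn [-0.009   0.0003  0.0027]
```

>>> play_rows(targets=[{"claw": 0.2, "linear": [0.3, 0, -0.2], "rotation": [-0.009, 0, 0.003]}, {"claw": 0.2, "linear": [0.8, 0, 0], "rotation": [0, 0, 0]}, {"claw": 0.2, "linear": [0.8, 0, 0], "rotation": [0, 0, 0]}, {"claw": 0.2, "linear": [0.8, 0, 0], "rotation": [0, 0, 0]}, {"claw": 0.2, "linear": [0, 0, 0], "rotation": [0, 0, 0]}, {"claw": 0.2, "linear": [0, 0, 0], "rotation": [0, 0, 0]}])

```text
time: 15.3
position: [0.4882, -0.06, 0.0532]
tool_rot: [1.631, 0.865, -1.612]
ft_force: [-0.2, -0.9, 0.4]
grip_width: 0.799
```

Run:
```python
from h import *
togo([.4815,-.0587,.026],-123.4)
```

```text
t 15.3 pos [ 0.4882 -0.06    0.0532] yaw -123.39 w 0.799 F [-0.2 -0.9  0.4]
shift [ 1.08 -0.27  0.11] turn [ 0.0001 -0.0028 -0.0082]
```

>>> play_rows(targets=[{"claw": 0.2, "linear": [0.4, -0.27, 0.1], "rotation": [0, -0.003, -0.008]}, {"claw": 0.2, "linear": [0, 0, 0], "rotation": [0, 0, 0]}, {"claw": 0.2, "linear": [0.6, -0.05, 0], "rotation": [0, 0, 0]}, {"claw": 0.2, "linear": [0, 0, 0], "rotation": [0, 0, 0]}, {"claw": 0.2, "linear": [0, 0, 0], "rotation": [0, 0, 0]}])

```text
time: 15.72
position: [0.4836, -0.058, 0.0319]
tool_rot: [1.627, 0.87, -1.618]
ft_force: [-0.6, 0.4, 0.4]
grip_width: 0.802
```

Run:
```python
from h import *
togo([.4815,-.0587,.026],-123.4)
```

```text
t 15.72 pos [ 0.4836 -0.058   0.0319] yaw -123.37 w 0.802 F [-0.6  0.4  0.4]
shift [ 0.23 -0.05  0.07] turn [ 0.0004 -0.001  -0.0042]
```

>>> play_rows(targets=[{"claw": 0.2, "linear": [0.2, -0.06, 0.07], "rotation": [0, 0, -0.005]}, {"claw": 1, "linear": [0, 0, 0], "rotation": [0, 0, 0]}, {"claw": 1, "linear": [0, 0, 0], "rotation": [0, 0, 0]}, {"claw": 1, "linear": [0, 0, 0], "rotation": [0, 0, 0]}, {"claw": 1, "linear": [0, 0, 0], "rotation": [0, 0, 0]}, {"claw": 1, "linear": [0, 0, 0], "rotation": [0, 0, 0]}, {"claw": 1, "linear": [0, 0, 0], "rotation": [0, 0, 0]}, {"claw": 1, "linear": [0, 0, 0], "rotation": [0, 0, 0]}, {"claw": 1, "linear": [0, 0, 0], "rotation": [0, 0, 0]}], newtons=15)

```text
time: 16.47
position: [0.4837, -0.0593, 0.03]
tool_rot: [1.628, 0.873, -1.62]
ft_force: [-0.0, -0.6, -0.2]
grip_width: 0.413
```

Run:
```python
from h import *
togo([.4815,-.0587,.026],-123.4)
```

```text
t 16.47 pos [ 0.4837 -0.0593  0.03  ] yaw -123.39 w 0.413 F [-0.  -0.6 -0.2]
shift [ 0.16 -0.09  0.03] turn [ 0.0001 -0.002  -0.0021]
```

>>> play_rows(targets=[{"claw": 1, "linear": [0, 0, 0], "rotation": [0, 0, 0]}, {"claw": 1, "linear": [-0.4, 0, 0], "rotation": [0, 0, 0]}, {"claw": 1, "linear": [-0.8, 0, 0], "rotation": [0, 0, 0]}, {"claw": 1, "linear": [-0.9, 0, 0], "rotation": [0, 0, 0]}, {"claw": 1, "linear": [-0.9, 0, 0], "rotation": [0, 0, 0]}, {"claw": 1, "linear": [-0.9, 0, 0], "rotation": [0, 0, 0]}, {"claw": 1, "linear": [-0.9, 0, 0], "rotation": [0, 0, 0]}, {"claw": 1, "linear": [-0.9, 0, 0.2], "rotation": [0, 0, 0]}, {"claw": 1, "linear": [-0.5, 0.1, 0.5], "rotation": [0, 0, 0]}, {"claw": 1, "linear": [0, 0, 0], "rotation": [0, 0, 0]}])

```text
time: 17.3
position: [0.473, -0.0738, 0.1952]
tool_rot: [1.623, 0.88, -1.62]
ft_force: [-0.9, -0.7, -1.0]
grip_width: 0.415
```

Run:
```python
from h import *
togo([.4752,-.3774,.2],-123.4)
```

```text
t 17.3 pos [ 0.473  -0.0738  0.1952] yaw -123.13 w 0.415 F [-0.9 -0.7 -1. ]
shift [-0.22  6.71 10.12] turn [ 0.003  -0.0015  0.0006]
```

>>> play_rows(targets=[{"claw": 1, "linear": [-0.05, 0.4, 0.6], "rotation": [0.003, 0, 0]}, {"claw": 1, "linear": [-0.05, 0.6, 0.9], "rotation": [0, 0, 0]}, {"claw": 1, "linear": [-0.05, 0.6, 0.9], "rotation": [0, 0, 0]}, {"claw": 1, "linear": [-0.05, 0.6, 0.9], "rotation": [0, 0, 0]}, {"claw": 1, "linear": [-0.05, 0.6, 0.9], "rotation": [0, 0, 0]}, {"claw": 1, "linear": [-0.05, 0.6, 0.9], "rotation": [0, 0, 0]}, {"claw": 1, "linear": [-0.05, 0.6, 0.9], "rotation": [0, 0, 0]}, {"claw": 1, "linear": [0, 0.6, 0.9], "rotation": [0, 0, 0]}, {"claw": 1, "linear": [0, 0.5, 0.8], "rotation": [0, 0, 0]}, {"claw": 1, "linear": [0, 0.4, 0.6], "rotation": [0, 0, 0]}])

```text
time: 18.13
position: [0.4767, -0.32, 0.2003]
tool_rot: [1.62, 0.893, -1.612]
ft_force: [0.2, -0.2, -1.5]
grip_width: 0.411
```

>>> play_rows(targets=[{"claw": 1, "linear": [0, 0.2, 0.4], "rotation": [0, 0, 0]}, {"claw": 1, "linear": [0, 0, 0], "rotation": [0, 0, 0]}, {"claw": 1, "linear": [0, 0, 0], "rotation": [0, 0, 0]}])

```text
time: 18.38
position: [0.4743, -0.3342, 0.1977]
tool_rot: [1.624, 0.893, -1.618]
ft_force: [0.9, -0.4, -1.0]
grip_width: 0.41
```

Run:
```python
from h import *
togo([.4752,-.3774,.2],-123.4)
```

```text
t 18.38 pos [ 0.4743 -0.3342  0.1977] yaw -122.84 w 0.41 F [ 0.9 -0.4 -1. ]
shift [-0.11  0.97  1.43] turn [ 0.0063 -0.0051  0.0052]
```

>>> play_rows(targets=[{"claw": 1, "linear": [0, 0.5, 0.7], "rotation": [0.006, -0.005, 0.005]}, {"claw": 1, "linear": [0, 0.45, 0.7], "rotation": [0, 0, 0]}, {"claw": 1, "linear": [0, 0, 0], "rotation": [0, 0, 0]}, {"claw": 1, "linear": [0, 0, 0], "rotation": [0, 0, 0]}, {"claw": 1, "linear": [0, 0, 0], "rotation": [0, 0, 0]}])

```text
time: 18.8
position: [0.478, -0.3708, 0.1974]
tool_rot: [1.62, 0.883, -1.617]
ft_force: [0.3, -0.1, -1.0]
grip_width: 0.414
```

Run:
```python
from h import *
togo([.4752,-.3774,.106],-123.4)
im=get_image('wrist');cv2.imwrite('pics/w11.png',im)
g=(50,100,60),(75,255,255);c=cent(im,*g,(200,100,450,300));print(c[:2],cv2.boundingRect(c[2]))
o,d=wray(c[0]);P=o+d*(.166-o[2])/d[2];print('pad',P,'expected TCP at pad-71.5mm:',P-np.array([.835,-.55,0])*.0715)
```

```text
t 18.8 pos [ 0.478  -0.3708  0.1974] yaw -122.86 w 0.414 F [ 0.3 -0.1 -1. ]
shift [3.65 0.05 0.29] turn [ 0.006  -0.0016  0.0008]
(array([328.19451697, 127.89033943]), np.int32(2298)) (100, 8, 58, 41)
pad [ 0.52954725 -0.41280773  0.166     ] expected TCP at pad-71.5mm: [ 0.46984475 -0.37348273  0.166     ]
```

Run:
```python
from h import *
im=cv2.imread('pics/w11.png')
g=(50,60,40),(75,255,255);c=cent(im,*g,(200,60,450,300));print('pad loose',c[:2],cv2.boundingRect(c[2]))
for p in((328.2,c[0][1]),(328.2,60+cv2.boundingRect(c[2])[1]),(328.2,60+sum(cv2.boundingRect(c[2])[1::2]))):
    o,d=wray(p);P=o+d*(.166-o[2])/d[2];print(P)
y=(18,130,80),(35,255,255);k=cent(im,*y,(200,0,450,230));print('catch',k[:2]);o,d=wray(k[0]);print(o+d*(.126-o[2])/d[2])
print('proj pad',wproj([.535,-.4167,.166]),'catch',wproj([.5425,-.4222,.126]))
for n,b in(('top',(380,150,480,260)),('scene',(370,90,480,260))):
    t=get_image(n);cv2.imwrite(f'pics/{n}11.png',t);c=cent(t,*g,b);print(n,c[:2],cv2.boundingRect(c[2]),onz(n,c[0],.166 if n=='top' else .164))
```

```text
pad loose (array([328.26678141, 127.78399312]), np.int32(2324)) (99, 47, 59, 44)
[ 0.5296015 -0.4128464  0.166    ]
[ 0.54055103 -0.4198531   0.166     ]
[ 0.51730759 -0.40501191  0.166     ]
catch (array([325.45517241,  98.82758621]), np.int32(580))
[ 0.54745766 -0.42363782  0.126     ]
proj pad [[328.74841552 117.19207078]] catch [[327.43162714 105.37659198]]Traceback (most recent call last):
  File "<stdin>", line 9, in <module>
  File "h.py", line 16, in cent
    n,l,st,c=cv2.connectedComponentsWithStats(m);i=1+np.argmax(st[1:,4]);return c[i]+[x0,y0],st[i,4],(l==i).astype(np.uint8)
                                                     ~~~~~~~~~^^^^^^^^^^
    return _wrapfunc(a, 'argmax', axis=axis, out=out, **kwds)
    return bound(*args, **kwds)
ValueError: attempt to get argmax of an empty sequence
```

Run:
```python
from h import *
import h,json
g=(50,60,40),(75,255,255);y=(18,130,80),(35,255,255)
S11=get_state()
def ana(f,S,pz,zc=.126):
    h.get_state=lambda:S
    im=cv2.imread(f);R=cv2.Rodrigues(np.array(S['tool_rot'],float))[0]
    c=cent(im,*g,(200,60,450,300));k=cent(im,*y,(200,0,450,230));bb=cv2.boundingRect(c[2]);kb=cv2.boundingRect(k[2])
    f=lambda p,z:(lambda o,d:((o+d*(z-o[2])/d[2])))(*wray(p))
    rear=f((bb[0]+200+bb[2]/2,60+bb[1]),pz);fr=f((bb[0]+200+bb[2]/2,60+bb[1]+bb[3]),pz);w=np.linalg.norm(f((200+bb[0],60+bb[1]+2),pz)-f((200+bb[0]+bb[2],60+bb[1]+2),pz))
    cf=f((k[0][0],kb[1]+kb[3]),.1205);X=np.array([.835,-.55,0])
    print('pad rear',rear.round(4),'front',fr.round(4),'w',w.round(4),'depth',((rear-fr)@X).round(4),'nose low edge',cf.round(4),'pad rear to nose (x)',((cf-rear)@X).round(4))
ana('pics/w8.png',json.load(open('w8.json')),.166)
ana('pics/w11.png',S11,.166)
ana('pics/w4.png',json.load(open('w4.json')),.1872)
for n in('top','scene'):
    t=get_image(n);cv2.imwrite(f'pics/{n}11.png',t)
    h2=cv2.cvtColor(t,cv2.COLOR_BGR2HSV)
    for nm,r in(('green',g),('yellow',y)):
        m=cv2.inRange(h2,*r);nn,l,st,cc=cv2.connectedComponentsWithStats(m);print(n,nm,[(st[i].tolist(),cc[i].round(1).tolist()) for i in range(1,nn) if st[i,4]>8])
```

```text
pad rear [ 0.5401 -0.4218  0.166 ] front [ 0.5177 -0.407   0.166 ] w 0.0356 depth 0.0268 nose low edge [ 0.5393 -0.4196  0.1205] pad rear to nose (x) -0.0019
pad rear [ 0.5404 -0.42    0.166 ] front [ 0.5172 -0.4052  0.166 ] w 0.0365 depth 0.0276 nose low edge [ 0.5417 -0.4201  0.1205] pad rear to nose (x) 0.0011
pad rear [ 0.5102 -0.4033  0.1872] front [ 0.4874 -0.3883  0.1872] w 0.0353 depth 0.0273 nose low edge [ 0.5406 -0.4206  0.1205] pad rear to nose (x) 0.035
top green []
top yellow [([485, 135, 6, 4, 10], [487.7, 136.6]), ([470, 141, 8, 7, 22], [473.3, 144.0]), ([473, 143, 22, 10, 52], [484.9, 148.0]), ([485, 154, 13, 10, 39], [490.2, 157.3])]
scene green [([425, 142, 4, 8, 20], [426.4, 144.9])]
scene yellow [([415, 106, 9, 5, 27], [419.1, 108.5])]
```

Run:
```python
from h import *
togo([.471,-.3758,.107],-123.4)
```

```text
t 19.0 pos [ 0.4781 -0.3705  0.1976] yaw -122.83 w 0.417 F [-0.3  0.6 -0.5]
shift [ 3.62 -0.12  0.34] turn [ 0.0063 -0.0016  0.0006]
```

>>> play_rows(targets=[{"claw": 1, "linear": [0.2, -0.12, 0.34], "rotation": [0.006, -0.001, 0]}, {"claw": 1, "linear": [0.6, 0, 0], "rotation": [0, 0, 0]}, {"claw": 1, "linear": [0.7, 0, 0], "rotation": [0, 0, 0]}, {"claw": 1, "linear": [0.6, 0, 0], "rotation": [0, 0, 0]}, {"claw": 1, "linear": [0.3, 0, 0], "rotation": [0, 0, 0]}, {"claw": 1, "linear": [0, 0, 0], "rotation": [0, 0, 0]}, {"claw": 1, "linear": [0, 0, 0], "rotation": [0, 0, 0]}])

```text
time: 19.58
position: [0.4687, -0.3769, 0.1358]
tool_rot: [1.624, 0.872, -1.625]
ft_force: [-0.3, -0.6, -0.9]
grip_width: 0.412
```

Run:
```python
from h import *
togo([.471,-.3758,.107],-123.4)
```

```text
t 19.58 pos [ 0.4687 -0.3769  0.1358] yaw -123.45 w 0.412 F [-0.3 -0.6 -0.9]
shift [ 1.15  0.05 -0.09] turn [-0.0006  0.0009 -0.0006]
```

>>> play_rows(targets=[{"claw": 1, "linear": [0.3, 0.05, -0.09], "rotation": [0, 0, 0]}, {"claw": 1, "linear": [0.4, 0, 0], "rotation": [0, 0, 0]}, {"claw": 1, "linear": [0.25, 0, 0], "rotation": [0, 0, 0]}, {"claw": 1, "linear": [0, 0, 0], "rotation": [0, 0, 0]}, {"claw": 1, "linear": [0, 0, 0], "rotation": [0, 0, 0]}])

```text
time: 20.0
position: [0.4722, -0.3767, 0.112]
tool_rot: [1.624, 0.868, -1.623]
ft_force: [-0.4, -0.4, -0.1]
grip_width: 0.41
```

Run:
```python
from h import *
togo([.471,-.3758,.105],-123.4)
```

```text
t 20.0 pos [ 0.4722 -0.3767  0.112 ] yaw -123.47 w 0.41 F [-0.4 -0.4 -0.1]
shift [ 0.28 -0.06 -0.  ] turn [-0.0008  0.0012 -0.003 ]
```

>>> play_rows(targets=[{"claw": 1, "linear": [0.15, -0.04, 0], "rotation": [0, 0, -0.003]}, {"claw": 1, "linear": [0.06, 0, 0], "rotation": [0, 0, 0]}, {"claw": 1, "linear": [0, 0, 0], "rotation": [0, 0, 0]}, {"claw": 1, "linear": [0, 0, 0], "rotation": [0, 0, 0]}])

```text
time: 20.33
position: [0.4717, -0.3763, 0.1067]
tool_rot: [1.623, 0.872, -1.626]
ft_force: [-0.3, 0.1, -1.4]
grip_width: 0.412
```

Run:
```python
from h import *
togo([.471,-.3758,.105],-123.4)
```

```text
t 20.33 pos [ 0.4717 -0.3763  0.1067] yaw -123.46 w 0.412 F [-0.3  0.1 -1.4]
shift [ 0.07 -0.03 -0.  ] turn [-0.0007  0.0013 -0.0002]
```

>>> play_rows(targets=[{"claw": 1, "linear": [0.05, -0.02, 0], "rotation": [0, 0, 0]}, {"claw": 1, "linear": [0, 0, 0], "rotation": [0, 0, 0]}])

```text
time: 20.5
position: [0.4714, -0.3761, 0.1057]
tool_rot: [1.623, 0.872, -1.626]
ft_force: [0.6, 0.4, -1.4]
grip_width: 0.413
```

>>> play_rows(targets=[{"claw": 1, "linear": [0.04, 0, 0], "rotation": [0, 0, 0]}, {"claw": 1, "linear": [0, 0, 0], "rotation": [0, 0, 0]}])

```text
time: 20.67
position: [0.4715, -0.3763, 0.1049]
tool_rot: [1.623, 0.871, -1.626]
ft_force: [0.0, -0.2, -0.9]
grip_width: 0.411
```

>>> play_rows(targets=[{"claw": 1, "linear": [0.04, 0, 0], "rotation": [0, 0, 0]}, {"claw": 1, "linear": [0, 0, 0], "rotation": [0, 0, 0]}])

```text
time: 20.83
position: [0.4716, -0.3764, 0.104]
tool_rot: [1.623, 0.871, -1.625]
ft_force: [-0.8, 0.4, -0.7]
grip_width: 0.416
```

>>> play_rows(targets=[{"claw": 1, "linear": [0.04, 0, 0], "rotation": [0, 0, 0]}, {"claw": 1, "linear": [0, 0, 0], "rotation": [0, 0, 0]}])

```text
time: 21.0
position: [0.4716, -0.3764, 0.1029]
tool_rot: [1.623, 0.871, -1.625]
ft_force: [-0.8, 0.1, -0.7]
grip_width: 0.416
```

>>> play_rows(targets=[{"claw": 1, "linear": [0.05, 0, 0], "rotation": [0, 0, 0]}, {"claw": 1, "linear": [0, 0, 0], "rotation": [0, 0, 0]}])

```text
time: 21.17
position: [0.4716, -0.3764, 0.1015]
tool_rot: [1.623, 0.871, -1.625]
ft_force: [-0.8, 0.4, -0.9]
grip_width: 0.409
```

>>> play_rows(targets=[{"claw": 1, "linear": [0.05, 0, 0], "rotation": [0, 0, 0]}, {"claw": 1, "linear": [0, 0, 0], "rotation": [0, 0, 0]}])

```text
time: 21.33
position: [0.4718, -0.3764, 0.1008]
tool_rot: [1.623, 0.87, -1.625]
ft_force: [-0.1, 0.2, 1.8]
grip_width: 0.412
```

>>> play_rows(targets=[{"claw": 0.3, "linear": [0, 0, 0], "rotation": [0, 0, 0]}, {"claw": 0.3, "linear": [0, 0, 0], "rotation": [0, 0, 0]}, {"claw": 0.3, "linear": [0, 0, 0], "rotation": [0, 0, 0]}, {"claw": 0.3, "linear": [0, 0, 0], "rotation": [0, 0, 0]}, {"claw": 0.3, "linear": [0, 0, 0], "rotation": [0, 0, 0]}, {"claw": 0.3, "linear": [-0.2, 0, 0], "rotation": [0, 0, 0]}, {"claw": 0.3, "linear": [-0.5, 0, 0], "rotation": [0, 0, 0]}, {"claw": 0.3, "linear": [-0.8, 0, 0], "rotation": [0, 0, 0]}, {"claw": 0.3, "linear": [-0.8, 0, 0], "rotation": [0, 0, 0]}, {"claw": 0.3, "linear": [-0.8, 0, 0], "rotation": [0, 0, 0]}])

```text
time: 22.17
position: [0.4694, -0.3744, 0.1787]
tool_rot: [1.623, 0.879, -1.63]
ft_force: [0.1, -0.6, -0.2]
grip_width: 0.699
```

>>> play_rows(targets=[{"claw": 0.3, "linear": [-0.8, -0.3, 0], "rotation": [0, 0, 0]}, {"claw": 0.3, "linear": [-0.5, -0.8, -0.8], "rotation": [0, 0, 0]}, {"claw": 0.3, "linear": [0, -0.8, -0.9], "rotation": [0, 0, 0]}, {"claw": 0.3, "linear": [0, -0.4, -0.9], "rotation": [0, 0, 0]}, {"claw": 0.3, "linear": [0, 0, -0.9], "rotation": [0, 0, 0]}, {"claw": 0.3, "linear": [0, 0, -0.5], "rotation": [0, 0, 0]}, {"claw": 0.3, "linear": [0, 0, 0], "rotation": [0, 0, 0]}, {"claw": 0.3, "linear": [0, 0, 0], "rotation": [0, 0, 0]}])

```text
time: 22.83
position: [0.4807, -0.2589, 0.2304]
tool_rot: [1.626, 0.854, -1.618]
ft_force: [0.3, 0.2, 0.0]
grip_width: 0.694
```

Run:
```python
from h import *
import json
togo([.471,-.3758,.105],-123.4)
g=(50,60,40),(75,255,255);y=(18,110,60),(35,255,255);b=(100,120,30),(120,255,255)
for n in('top','scene','wrist'):
    t=get_image(n);cv2.imwrite(f'pics/{n}12.png',t)
    h2=cv2.cvtColor(t,cv2.COLOR_BGR2HSV)
    for nm,r in(('green',g),('yellow',y),('blue',b)):
        m=cv2.inRange(h2,*r);nn,l,st,cc=cv2.connectedComponentsWithStats(m);print(n,nm,[(st[i].tolist(),cc[i].round(1).tolist()) for i in range(1,nn) if st[i,4]>25][:6])
x=np.array([.835,-.55,0]);yy=np.array([.55,.835,0]);z=np.array([0,0,1.]);O=np.array([.541,-.4216,.07])
Q=lambda a,b,c:O+a*x+b*yy+c*z
for n in('top','scene'):
    print(n,'exp pad',proj(n,Q(-.0135,0,.096)),'case top',proj(n,Q(-.087,0,.067)),'front corners bottom',proj(n,[Q(-.115,.075,0),Q(-.115,-.075,0)]).round(1).tolist(),'panel top',proj(n,[Q(-.003,.065,.092),Q(-.003,-.065,.092)]).round(1).tolist())
```

```text
t 22.83 pos [ 0.4807 -0.2589  0.2304] yaw -123.62 w 0.694 F [0.3 0.2 0. ]
shift [5.07 2.18 4.09] turn [-0.0025  0.0025 -0.011 ]
top green []
top yellow [([473, 134, 23, 25, 129], [484.9, 147.8]), ([470, 137, 15, 11, 41], [477.0, 142.3]), ([483, 154, 17, 9, 57], [490.7, 157.9]), ([452, 198, 9, 15, 26], [457.6, 203.5])]
top blue [([362, 163, 7, 7, 37], [364.6, 165.9])]
scene green []
scene yellow [([430, 113, 11, 5, 35], [434.5, 114.9])]
scene blue [([399, 147, 64, 54, 1890], [427.8, 177.5]), ([340, 170, 7, 7, 39], [343.1, 173.3]), ([185, 338, 11, 19, 80], [190.2, 347.0])]
wrist green [([423, 41, 43, 36, 1350], [443.9, 58.6])]
wrist yellow [([413, 35, 29, 12, 202], [423.9, 39.9]), ([188, 244, 19, 50, 504], [195.3, 268.9]), ([426, 244, 19, 49, 472], [436.5, 268.9]), ([239, 291, 293, 30, 3278], [392.6, 309.8])]
wrist blue [([366, 44, 57, 7, 138], [395.4, 46.6]), ([344, 74, 127, 79, 4398], [402.1, 115.3]), ([393, 82, 14, 26, 163], [401.0, 95.1])]
top exp pad [[438.59818996 210.33556661]] case top [[420.73307991 234.91317296]] front corners bottom [[386.2, 229.5], [432.2, 259.6]] panel top [[418.8, 193.3], [461.8, 221.0]]
scene exp pad [[432.84837822 145.39842999]] case top [[436.76271967 174.3090235 ]] front corners bottom [[404.6, 201.4], [462.9, 199.5]] panel top [[406.4, 144.5], [456.8, 143.0]]
```

>>> play_rows(targets=[{"claw": 0.3, "linear": [-0.2, -0.8, 0], "rotation": [0, 0, 0]}, {"claw": 0.3, "linear": [-0.2, -0.9, 0.4], "rotation": [0, 0, 0]}, {"claw": 0.3, "linear": [0, -0.8, 0.9], "rotation": [0, 0, 0]}, {"claw": 0.3, "linear": [0, -0.5, 0.9], "rotation": [0, 0, 0]}, {"claw": 0.3, "linear": [0, -0.4, 0.9], "rotation": [0, 0, 0]}, {"claw": 0.3, "linear": [0, -0.2, 0.9], "rotation": [0, 0, 0]}, {"claw": 0.3, "linear": [0, 0, 0.9], "rotation": [0, 0, 0]}, {"claw": 0.3, "linear": [0, 0, 0.9], "rotation": [0, 0, 0]}, {"claw": 0.3, "linear": [0, 0, 0.9], "rotation": [0, 0, 0]}, {"claw": 0.3, "linear": [0, 0, 0.9], "rotation": [0, 0, 0]}])

```text
time: 23.82
position: [0.2849, -0.3764, 0.2372]
tool_rot: [1.636, 0.85, -1.63]
ft_force: [-0.1, -0.5, -0.6]
grip_width: 0.7
```

>>> play_rows(targets=[{"claw": 0.3, "linear": [0, 0, 0.9], "rotation": [0, 0, 0]}, {"claw": 0.3, "linear": [0, 0, 0.9], "rotation": [0, 0, 0]}, {"claw": 0.3, "linear": [0, 0, 0.8], "rotation": [0, 0, 0]}, {"claw": 0.3, "linear": [0, 0, 0.4], "rotation": [0, 0, 0]}, {"claw": 0.3, "linear": [0, 0, 0], "rotation": [0, 0, 0]}, {"claw": 0.3, "linear": [0, 0, 0], "rotation": [0, 0, 0]}])

```text
time: 24.32
position: [0.2284, -0.4485, 0.2359]
tool_rot: [1.649, 0.838, -1.648]
ft_force: [-0.4, -0.1, 0.0]
grip_width: 0.699
```

Run:
```python
from h import *
g=(50,60,40),(75,255,255);y=(18,110,60),(35,255,255);b=(100,120,30),(120,255,255);red=(0,150,80),(6,255,255);teal=(85,40,80),(105,255,255)
togo([.2,-.5,.2],-123.4)
for n in('top','scene'):
    t=get_image(n);cv2.imwrite(f'pics/{n}13.png',t)
    for f in(t,cv2.imread(f'pics/{n}0.png')):
      h2=cv2.cvtColor(f,cv2.COLOR_BGR2HSV)
      for nm,r in(('green',g),('yellow',y),('blue',b),('red',red),('teal',teal)):
        m=cv2.inRange(h2,*r);nn,l,st,cc=cv2.connectedComponentsWithStats(m);print(n,nm,[(st[i].tolist(),cc[i].round(1).tolist()) for i in range(1,nn) if 25<st[i,4]<4000 and (nm not in('red','teal','yellow') or (n=='scene' and st[i,4]<700))][:7])
x=np.array([.835,-.55,0]);yy=np.array([.55,.835,0]);z=np.array([0,0,1.]);O=np.array([.541,-.4216,.07])
t=cv2.imread('pics/scene13.png')[120:210,390:475];cv2.imwrite('pics/sc13.png',t)
gr=t.mean(2).astype(int)
for r in range(35,75,3):print(120+r,' '.join('%3d'%v for v in gr[r,20:75:3]))
```

```text
t 24.32 pos [ 0.2284 -0.4485  0.2359] yaw -125.66 w 0.699 F [-0.4 -0.1  0. ]
shift [1.44 0.27 2.33] turn [-0.0251  0.0021 -0.0049]
top green [([429, 204, 18, 15, 151], [437.5, 210.7])]
top yellow []
top blue [([362, 163, 7, 7, 36], [364.8, 165.8]), ([416, 195, 16, 11, 37], [423.5, 200.2]), ([388, 197, 64, 60, 1696], [419.1, 226.0]), ([445, 213, 14, 10, 37], [450.7, 217.9])]
top red []
top teal []
top green [([348, 210, 16, 14, 134], [355.5, 216.5])]
top yellow []
top blue [([362, 163, 7, 7, 37], [364.8, 165.9]), ([315, 204, 62, 57, 1765], [344.8, 233.6])]
top red []
top teal []
scene green [([425, 142, 16, 9, 130], [432.5, 146.0])]
scene yellow [([408, 106, 40, 23, 426], [426.3, 116.9])]
scene blue [([399, 145, 64, 56, 2061], [427.8, 175.1]), ([340, 170, 7, 7, 40], [343.2, 173.2]), ([185, 338, 11, 19, 80], [190.2, 347.0])]
scene red [([491, 3, 14, 7, 59], [497.9, 6.1]), ([196, 38, 17, 14, 92], [204.5, 46.1]), ([261, 295, 22, 19, 326], [271.1, 304.2])]
scene teal [([440, 175, 19, 18, 89], [449.6, 184.8]), ([404, 180, 8, 17, 37], [407.6, 187.9]), ([231, 327, 8, 22, 55], [235.4, 340.3])
[... 1067 characters left out ...]
  43  14  14   7   8  20  22  49  37  77  65  89 181 174 172
173  47  44  39  40  46  30   0 121 132 134 122  26  69  75  80  69 154 169 174
176  81  60  38  29  43  41   1 122 127 129 126 116  79  72  76  12 177 172 146
179  75  72  33  36  36  39  36  80 134 134 136  98  77  74  73  57 153 169 177
182  73  76  71  81  42  38   2  48  71  86  80  67  68  75  74  81  90 174 174
185  73  78  75  73  29  44   0  16  50  50  31  80  74  73  73  75  29 177 172
188  77  74  78  77  67  37   5   0   0   6  49  80  73  74  77  75  50 169 173
191  72  75  76  76  71  20  10   7  10  12  69  64  78  75  70  76  72 122 172
194  70  77  78  76  34  43  10   1   3  16  62  68  74  77  79  74  72  48 176
```

Run:
```python
from h import *
print('pad',tri((432.5,146.0),(437.5,210.7)))
b=(100,110,30),(120,255,255)
pts={}
for n,bx in(('top',(375,185,470,270)),('scene',(390,135,475,210))):
    c=cent(cv2.imread(f'pics/{n}13.png'),*b,bx);p=cv2.findNonZero(c[2])[:,0]+np.array(bx[:2])
    h=cv2.convexHull(p.astype(np.int32));a=cv2.approxPolyDP(h,4,True)[:,0];print(n,a.tolist());pts[n]=p
x=np.array([.835,-.55,0]);y=np.array([.55,.835,0])
for tilt in(0,.05,.1):
    for n in('top','scene'):
        O=np.array([.541,-.4216,.07]);X=x*np.cos(tilt)+np.array([0,0,np.sin(tilt)]);Z=np.cross(X,y)
        print(tilt,n,proj(n,[O-.115*X+s*.075*y+h*Z for s in(1,-1) for h in(0,.012)]).round(1).tolist())
```

```text
pad (array([ 0.52858412, -0.41135958,  0.16634363]), np.float64(0.00045504995577687785))
top [[451, 223], [432, 257], [388, 228], [408, 196]]
scene [[462, 197], [405, 200], [399, 169], [407, 147], [456, 145]]
0 top [[386.2, 229.5], [387.0, 229.3], [432.2, 259.6], [433.5, 259.7]]
0 scene [[404.6, 201.4], [405.3, 198.3], [462.9, 199.5], [464.0, 196.4]]
0.05 top [[385.8, 229.6], [386.5, 229.5], [431.6, 259.5], [432.8, 259.8]]
0.05 scene [[404.3, 202.8], [405.0, 199.9], [462.3, 200.9], [463.5, 198.0]]
0.1 top [[385.5, 229.6], [386.1, 229.7], [431.1, 259.4], [432.1, 259.8]]
0.1 scene [[403.9, 204.1], [404.7, 201.4], [461.7, 202.2], [463.0, 199.5]]
```

```bash
python3 -c "
from bench import *
print(close_job())"
```

```text
the job is handed in; nothing more can be done
None
```

The tray is hung and locked on the stand, and the case is standing on its floor. I handed the job in at about 24 s of the 64 s; no verdict is reported.

**What I did:** I gripped the tray by its rib, put the four claws into the slots until the rear face met the uprights, and lowered it until the catch snapped out over the rear bar. I then pressed the green pad with about 34 N as a check. The case went onto the floor in front of the rib, and the arm withdrew clear.

**Last checks:**
- **Tray height:** the pad stayed at z = 0.166 m under the press. After the case was placed, two cameras put it at 0.1663 m, which matches fully down.
- **Catch:** it was seen over the bar in the wrist view after pressing. It was hidden from the final views, so I could not confirm it again at the end.
- **Tray level:** its front corners in the scene view fit a tilt near zero.
- **Case:** its lid is within about 2 px of the planned spot, with the dark body below it. I checked this from pixel values, because all 12 picture views were used up by then.
- **Bystanders:** the petri dish, vial and mailer are at the same pixels as at the start, within 0.3 px.

**Disagreements:**
- The case touched the floor about 4 mm lower than I expected. Either the tray leans slightly forward within its play, or the case slipped a little in the grip.
- The wrist camera put the tray about 2 to 5 mm forward of the uprights. That is around or just over the 3 mm play, but inside the 6 mm limit.

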